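# Clear the way, unlock the sample carrier and hold its gate open

### The arm

A 6-joint arm with a two-finger parallel gripper is mounted at the origin on a cart in front of the work surface, level with it; the furniture and walls round the work are solid. World frame = base frame: x ahead of the robot, y to its left, z up, the work surface at z = 0. Lengths are in m, angles in rad, forces in N, time in s.
With the tool pointing down it reaches from about 0.325 to 0.9 m from the base axis. Payload 3.5 kg.
Tool frame: the origin (TCP) lies midway between the tips of the shut fingers; the grasp point (between the pads) lies 19 mm behind it (bot.grip_depth is the x of the grasp point in the tool frame, in m); x points along the fingers, y is the direction in which the jaws open and shut, and the axes are right-handed (so a half turn about x gives the same grasp; the last joint's range is limited). The gripper opens to 85 mm and grips with 20 to 120 N. Pads are 22 mm wide; open, the fingers measure 114 mm over their backs; the gripper's body (76 mm by 85 mm) begins 54 mm behind the grasp point. The pads swing forward as they close: fully open they stand 13 mm farther back than shut.
Start: joints at [-1.45, 0.276, -0.026, 1.268, 0, 1.467], TCP at [0.139, -0.609, 0.231] pointing down, gripper open.
Joint ranges: [-3.12, 3.12], [-0.85, 1.88], [-1.08, 1.24], [-1.95, 2.15], [-1.57, 1.53], [-3.14, 3.14]. Speed limits (rad/s): [2.57, 2.57, 3.14, 3.14, 3.14, 3.14].

### API

Orientations are given as a rotation vector (axis times angle).
In Python, from station import bot gives the robot as it stands.
- The arm moves only by the shell command python3 -m creep 'ROWS' [FORCE]. ROWS is JSON, a list of rows, each an object with "dp": the shift along the tool's x, y, z in m, a list of three; "roll": the turn about the tool's x in degrees; "gripper": the opening, from 0 (shut) to 1 (fully open). In form: [{"dp": [dx, dy, dz], "roll": roll, "gripper": gripper}, ...]. A call has 1 to 5 rows; each row is the pose to reach, as a shift and turn from the pose commanded when the call began, along the tool's axes at that moment; what a row does not reach only later rows make up. A row lasts 1/8 s, in which the tool goes at most 62.5 mm and 10.7 degrees, less where a joint would pass 70% of its speed; a pose out of reach is approached as far as the arm can. A call with a gripper value outside its range is refused whole. The fingers move at their own pace and stop on an object; FORCE is the grip in N (left out, the last holds). Time passes only in rows, so rows that repeat a pose let the fingers close. It gives the time, the measured TCP pose, the force and the opening at its end, in the units of the state.
- bot.read_state(): the state, without advancing time (a new reading comes with each control period).
- bot.camera(name): name is "scene" or "top"; returns a dict with "color" (384x512x3 uint8, blue, green, red), "K" (3x3 intrinsics, pixels), "k1" (the pictures are not rectified: a ray, as slopes to the right and down, at radius r is drawn at 1 + k1 r^2 times it, then the intrinsics apply), "R" (3x3) and "t" (3): a world point X has camera coordinates R X + t. Camera axes: x right, y down, z forward; pixel columns grow to the right and rows downward; lengths in m; the calibration is good to about 2 mm. A picture is of the moment at which its call begins. There is no depth.
- bot.close_job(): hands the job in, once; it reports no verdict.
Trained networks look in a picture, given as the dict that the camera call returned (one of the last four; its "shot" number tells which), for a name from the list of things; names that differ only in an ending like _2 or _b are one class to them, and where a whole thing is asked for, a point or a joint stands for the part that bears it (a point fixed in the world has none). Each returns a list of dicts, best first, with "p" (0 to 1); they miss things now and then, are a little off and sometimes report something else, mostly with a low value. They report only what shows in the picture. A call takes as long as a camera call.
- bot.boxes_of(picture, thing): "rect" ([left, top, width, height] as shares, 0 to 1, of the picture: columns of its width, rows of its height, round what is visible of it).
- bot.landmark_of(picture, thing): "location" ([column, row] as shares, 0 to 1, of the picture: columns of its width, rows of its height: a listed point, or the origin of a listed thing).
The state is a dict: "time": time; "joints": joint angles; "dq": joint speeds; "joint_efforts": joint torques, N m; "eef_pos": TCP position; "orientation": TCP orientation; "wrist_force": force on the tool from outside, world axes, zero at the start; "ft_torque": the same for the moment, N m; "finger_gap": finger opening in m.
Only numpy, scipy, OpenCV 4.12 (cv2) and the standard library are available. Lean on these libraries where they do the work, as an engineer would, in place of code of your own. Each camera call takes 0.05 s, during which the arm holds its last target.

### The job

The carrier's blue gate must be held open so that a colleague can take the bottles out of it. First clear the gate's way: put the green-capped tube and the small slide box into the steel tray. Then squeeze the red catch's two tabs together all the way, after that the yellow catch's in the same way (never yellow before red), take the black post, swing the gate out past its detent until it stands wide open, about square to the carrier's front or more, and finish still holding it there, because it springs back if let go; leave the two bottles in the carrier standing.

Things in the scene. Friction and masses are not known exactly. Their poses are not given: they have to be found in the camera images.
- tube_center (a point): White plastic tube with green cap, lying, 97 mm long, 24 mm in diameter (cap 26 mm). Loose, lying in front of the carrier in the sweep of its gate, about 140 to 170 mm in front of the carrier's front edge. Point: its centre, half-way up; axes of the thing: its length is along y, z up.
- slide_box_center (a point): Small flat closed white and blue coverslip box, 52 mm long, 34 mm wide (its x), 16 mm high. Loose, lying in front of the carrier in the sweep of its gate, about 140 to 170 mm in front of the carrier's front edge. Point: its centre, half-way up; axes of the thing: its length is along y, z up.
- tray_in (a point): Open steel tray, 85 mm (x) by 240 mm (y) outside, 28 mm high, walls and floor 3 mm; loose, 0.7 kg, on the worktop left of the carrier, in front of the sink. Point: centre of its inner floor, axes along its sides.
- carrier: Sample carrier fixed on the worktop: roofed box, white floor, roof and back, clear sides, blue barred gate in front. 150 mm deep (its x, from the front edge x=0 back to +x), 250 mm wide (y), roof's top at z = 120 mm, inner floor at 8 mm. Origin: middle of the front edge at worktop height; x points into the carrier, away from the gate.
- gate (a joint): Gate's hinge angle: 0 shut, grows as it swings outward (counter-clockwise from above), stop at 1.75 rad; gives under 0.05 rad while a catch is locked. A spring (0.35 N m/rad) pulls it shut; a roller detent resists from about 0.3 to 0.9 rad (with the spring about 4 N at the post). Let go beyond it, the gate falls back to about 0.8 rad.
- gate_hinge (a point): A point on the gate's upright hinge axis, 60 mm above the worktop, at carrier x = -4 mm, y = -115 mm. Its axes are the carrier's and do not turn with the gate. Mind the microscope (0.35 m high, fixed) to the right of the carrier: it reaches from y = -0.42 m outward at x = 0.4 to 0.65 m.
- gate_post (a point): Black upright round post on the gate's free end, to pull it by: 16 mm in diameter, free from 118 to 178 mm over the worktop. Point: on its axis, 157 mm over the worktop; turns with the gate 217 mm from the hinge axis; gate shut, it stands 30 mm before the carrier's front edge. Gate: 225 mm wide, 118 mm high, two studs on top up to 132 mm.
- catch_red_grip (a point): Red squeeze catch on the roof, at carrier y +50 or -50 mm (places vary). Two upright tabs 22 mm wide (x), 8 thick, their tops 160 mm over the worktop, 46 mm over the outer faces when out, 28 squeezed; they slide together along y. Point: midway between the tabs, 148 mm over the worktop, 28 mm behind the front edge; axes as the carrier's. Steel arms up to 25 mm over the roof lead to the front edge.
- catch_yellow_grip (a point): Yellow squeeze catch, the same in shape, size, point and axes as the red one, at the other place.
- bottle: Clear bottle with blue cap, 60 mm in diameter, 95 mm high, standing in the carrier; origin at the centre of its underside. To be left standing.
- amber: Amber bottle with white cap, 45 mm in diameter, 91 mm high, standing in the carrier; origin at the centre of its underside. To be left standing.
- red_left (a joint): Travel (m) of the red catch's left tab (left = carrier's +y side): 0 = out (locked), 0.009 = fully in, toward the other tab (free); starts within 1.5 mm of out. About 2.5 N of friction, no spring: it stays where pushed. The catch frees the gate only with both tabs in by over 0.007.
- red_right (a joint): Travel (m) of the red catch's right tab (left = carrier's +y side): 0 = out (locked), 0.009 = fully in, toward the other tab (free); starts within 1.5 mm of out. About 2.5 N of friction, no spring: it stays where pushed. The catch frees the gate only with both tabs in by over 0.007.
- yellow_left (a joint): Travel (m) of the yellow catch's left tab (left = carrier's +y side): 0 = out (locked), 0.009 = fully in, toward the other tab (free); starts within 1.5 mm of out. About 2.5 N of friction, no spring: it stays where pushed. The catch frees the gate only with both tabs in by over 0.007.
- yellow_right (a joint): Travel (m) of the yellow catch's right tab (left = carrier's +y side): 0 = out (locked), 0.009 = fully in, toward the other tab (free); starts within 1.5 mm of out. About 2.5 N of friction, no spring: it stays where pushed. The catch frees the gate only with both tabs in by over 0.007.

How it is judged:
On the way, in this order (a step that is already met when the one before it is completed fails the run):
1. tube and slide box lie in the tray, let go (x of tube_center in the frame of tray_in between -0.0395 and 0.0395 m and y of tube_center in the frame of tray_in between -0.117 and 0.117 m and height (world z) of each of tube_center, slide_box_center below 0.038 m and contact force between each of tube, slide_box and the fingers below 0.05 N and x of slide_box_center in the frame of tray_in between -0.0395 and 0.0395 m and y of slide_box_center in the frame of tray_in between -0.117 and 0.117 m), for 0.2 s.
2. both tabs of the red catch are squeezed in (value of joint each of red_left, red_right above 0.007 m), for 0.1 s.
3. both tabs of the yellow catch are squeezed in (all of step 2 and value of joint each of yellow_left, yellow_right above 0.007 m), for 0.1 s.
4. the gate is past its detent (value of joint gate above 0.95 rad), for 0.1 s.
At the end, for the whole second after the job is handed in: The gate stands still at more than 1.3 rad with the fingers pressing on it by more than 0.8 N; the centres of tube and slide box are inside the tray's walls, less than 38 mm above the worktop and not touched by the fingers; both bottles stand upright in the carrier (within 0.2 rad) (all of step 1 and value of joint gate above 1.3 rad and velocity of joint gate between -0.1 and 0.1 rad/s and contact force between the fingers and gate above 0.8 N and angle between each of bottle, amber's own z axis and vertical below 0.2 rad); the arm keeps its last pose, push and grip.
It fails at once if a yellow tab is pushed in before the red catch is released (value of joint any of yellow_left, yellow_right above 0.004 m and not (value of joint each of red_left, red_right above 0.006 m)).
It fails at once if a bottle in the carrier is tipped over (angle between any of bottle, amber's own z axis and vertical above 0.6 rad).
It also fails if it takes over 72 s, if anything falls off the work surface, if the arm or the gripper's body presses on something with over 40 N, if the wrist force passes 120 N, or if a joint passes its speed limit or range.

## Working session

There is one attempt and no reset: what is moved stays moved. The work goes in short steps, Python scripts to look and compute and a shell command to move; the robot and the scene stay as the last step left them, time stands still between calls to the robot, and variables do not carry over. Pictures are saved under pics/ and viewed, and the job is handed in when it is done.

```bash
ls -la; mkdir -p pics
cat > h.py <<'E'
import numpy as np, cv2
from station import bot
from scipy.spatial.transform import Rotation as R
def ray(c,px):
    K=np.array(c["K"]);k=c["k1"]
    d=np.array([(px[0]-K[0,2])/K[0,0],(px[1]-K[1,2])/K[1,1]])
    u=d.copy()
    for _ in range(30): u=d/(1+k*(u@u))
    Rm=np.array(c["R"]);t=np.array(c["t"])
    o=-Rm.T@t; v=Rm.T@np.array([u[0],u[1],1]); return o,v/np.linalg.norm(v)
def atz(c,px,z):
    o,v=ray(c,px); return o+v*(z-o[2])/v[2]
def proj(c,X):
    p=np.array(c["R"])@np.array(X)+np.array(c["t"]); u=p[:2]/p[2]
    u=u*(1+c["k1"]*(u@u)); K=np.array(c["K"]); return np.array([K[0,0]*u[0]+K[0,2],K[1,1]*u[1]+K[1,2]])
def lm(c,n):
    r=bot.landmark_of(c,n); return [(np.round(np.array(a["location"])*[512,384],1),round(a["p"],2)) for a in r[:3]]
def tri(c1,p1,c2,p2):
    o1,v1=ray(c1,p1);o2,v2=ray(c2,p2)
    A=np.stack([v1,-v2],1); s=np.linalg.lstsq(A,o2-o1,rcond=None)[0]
    a=o1+s[0]*v1;b=o2+s[1]*v2; return (a+b)/2,np.linalg.norm(a-b)
E
python3 - <<'E'
from h import *
s=bot.camera("scene");t=bot.camera("top")
cv2.imwrite("pics/s0.png",s["color"]);cv2.imwrite("pics/t0.png",t["color"])
st=bot.read_state(); print({k:np.round(v,3) for k,v in st.items()}, bot.grip_depth)
print(R.from_rotvec(st["orientation"]).as_matrix().round(3))
for n in ["tube_center","slide_box_center","tray_in","carrier","gate_hinge","gate_post","catch_red_grip","catch_yellow_grip","bottle","amber"]:
    a=lm(s,n);b=lm(t,n); print(n,a,b)
    if a and b: print("   tri",*tri(s,a[0][0],t,b[0][0]))
E
```

```text
total 12
drwxr-xr-x  3 agent agent 4096 Dec  7 03:19 .
drwxr-xr-x 23 root  root  4096 Dec  7 03:18 ..
drwxr-xr-x  2 agent agent 4096 Dec  7 03:19 pics
{'time': np.float64(0.1), 'joints': array([-1.45 ,  0.277, -0.028,  1.268,  0.   ,  1.467]), 'dq': array([ 0.   , -0.002,  0.005, -0.   , -0.   , -0.001]), 'joint_efforts': array([-0.0000e+00, -4.4671e+01,  2.9613e+01,  8.0000e-03, -0.0000e+00,
        0.0000e+00]), 'eef_pos': array([ 0.139, -0.609,  0.23 ]), 'orientation': array([ 2.104,  0.239, -2.104]), 'wrist_force': array([-0.154,  0.582,  0.155]), 'ft_torque': array([ 0.024, -0.041,  0.036]), 'finger_gap': np.float64(0.085)} -0.0187
[[-0.     0.222 -0.975]
 [ 0.002 -0.975 -0.222]
 [-1.    -0.002 -0.   ]]
tube_center [(array([335.4, 215.7]), 0.81)] [(array([311.8, 246.5]), 0.61)]
   tri [ 0.42572714 -0.25380835  0.0261205 ] 0.009490068422986492
slide_box_center [(array([296.4, 233.2]), 0.51)] [(array([274. , 235.9]), 0.71), (array([151.8, 253.9]), 0.21)]
   tri [ 0.46465026 -0.14888338  0.00284331] 0.00877802221442561
tray_in [(array([221.6, 303.8]), 0.85), (array([298.9, 233.3]),
[... 192 characters left out ...]
 -0.18359225 -0.00208023] 0.01842650801452637
gate_hinge [(array([294.8, 185.9]), 0.8)] [(array([330.9, 191.3]), 0.8)]
   tri [ 0.58193666 -0.30278689  0.04385773] 0.012699994800369999
gate_post [(array([247.2, 175.3]), 0.64)] [(array([245.3, 186.3]), 0.6)]
   tri [ 0.57881468 -0.07490911  0.15642291] 0.00026873504368989625
catch_red_grip [(array([273.1, 157.5]), 0.79)] [(array([310.1, 174.2]), 0.8)]
   tri [ 0.61137147 -0.22980656  0.14646706] 0.011010744861934357
catch_yellow_grip [(array([247.1, 164.5]), 0.82)] [(array([273.3, 164. ]), 0.84)]
   tri [ 0.6352567  -0.14302622  0.14628899] 0.003513747285954605
bottle [(array([231.2, 205.2]), 0.44)] []
amber [(array([263.5, 195.4]), 0.54)] []
```

View pics/s0.png

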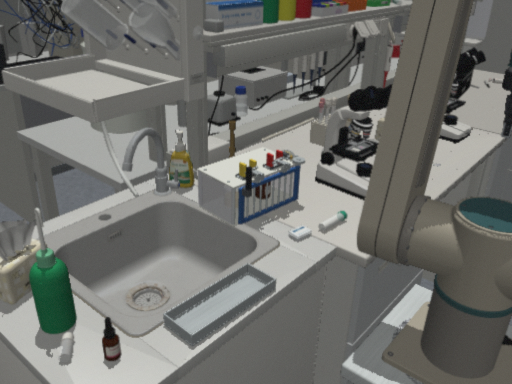

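View pics/t0.png

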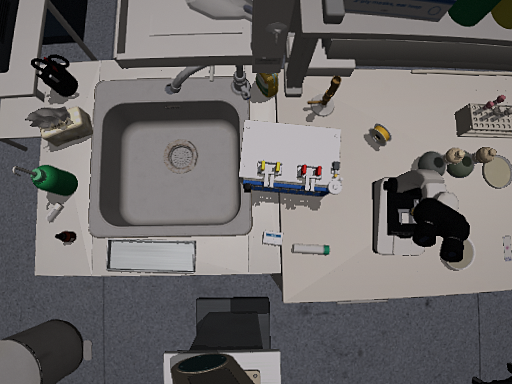

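Run:
```python
import cv2
t=cv2.imread("pics/t0.png");cv2.imwrite("pics/t0z.png",cv2.resize(t[130:280,120:370],None,fx=3.2,fy=3.2,interpolation=cv2.INTER_CUBIC)[:600])
s=cv2.imread("pics/s0.png");cv2.imwrite("pics/s0z.png",cv2.resize(s[130:280,200:400],None,fx=4,fy=4,interpolation=cv2.INTER_CUBIC))
```

```text
(no output)
```

View pics/t0z.png

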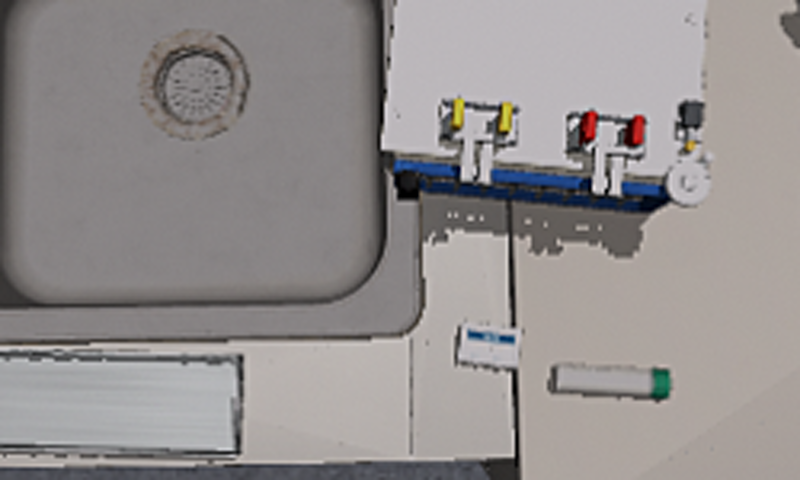

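View pics/s0z.png

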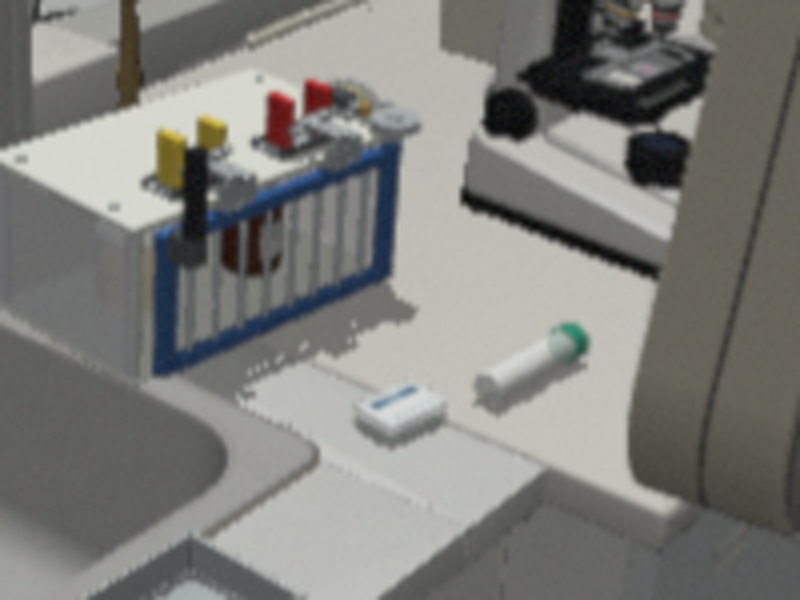

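```bash
cat > fit.py <<'E'
from h import *
from scipy.optimize import least_squares
pts={"carrier":(0,0,0),"gate_hinge":(-.004,-.115,.06),"gate_post":(-.030,.1004,.157)}
def fit(obs):  # obs list of (cam,px,localxyz)
    def f(p):
        c,s=np.cos(p[2]),np.sin(p[2]); out=[]
        for cam,px,l in obs:
            X=[p[0]+c*l[0]-s*l[1],p[1]+s*l[0]+c*l[1],l[2]]
            out+=list(proj(cam,X)-px)
        return np.array(out)
    r=least_squares(f,[.6,-.18,0],loss="soft_l1",f_scale=1.5); return r.x,f(r.x).reshape(-1,2)
E
python3 - <<'E'
from fit import *
s=bot.camera("scene");t=bot.camera("top")
P=dict(pts,catch_red_grip=(.028,-.05,.148),catch_yellow_grip=(.028,.05,.148))
obs=[];nm=[]
for n,l in P.items():
    for cn,c in (("s",s),("t",t)):
        a=lm(c,n)
        if a: obs.append((c,a[0][0],l)); nm.append(n+cn)
x,r=fit(obs); print(x, np.degrees(x[2]))
for n,e in zip(nm,r): print(n,e.round(1))
def seg(c,mask,name,roi):
    m=np.zeros(mask.shape,np.uint8); y0,y1,x0,x1=roi; m[y0:y1,x0:x1]=mask[y0:y1,x0:x1]
    n,l,st,ce=cv2.connectedComponentsWithStats(m)
    for i in range(1,n):
        if st[i,4]>=5: print(name,st[i],ce[i].round(1))
for cn,c in (("s",s),("t",t)):
    hsv=cv2.cvtColor(c["color"],cv2.COLOR_BGR2HSV); h,S,V=hsv[...,0],hsv[...,1],hsv[...,2]
    roi=(140,260,220,370) if cn=="s" else (150,270,220,350)
    seg(c,((h<8)|(h>172))&(S>150)&(V>90),cn+" red",roi)
    seg(c,((h>20)&(h<35))&(S>140)&(V>90),cn+" yel",roi)
    seg(c,((h>60)&(h<90))&(S>90)&(V>50),cn+" grn",roi)
for n in ["tube_center","slide_box_center","tray_in"]:
    z={"tube_center":.012,"slide_box_center":.008,"tray_in":.003}[n]
    for c in (s,t):
        for px,p in lm(c,n)[:2]: print(n,px,p,atz(c,px,z).round(4))
tube=t["color"][236:262,280:340]
# tube and box by brightness above bench, upscaled minAreaRect
cv2.imwrite("pics/t1z.png",cv2.resize(t["color"][225:262,255:340],None,fx=9,fy=9,interpolation=cv2.INTER_NEAREST))
print(proj(t,[.43,-.2,0]),proj(t,[.43,-.1,0]),proj(t,[.53,-.2,0]))
E
```

```text
[ 0.59718747 -0.18109283 -0.1504451 ] -8.619869067854022
carriers [ 1.5 -0.1]
carriert [-1.3 -2.4]
gate_hinges [0.6 0.9]
gate_hinget [-2.6 -0. ]
gate_posts [ 2.6 -2.3]
gate_postt [ 0.6 -0.5]
catch_red_grips [ 3.1 -1.8]
catch_red_gript [-2.1 -1.4]
catch_yellow_grips [-1.9  0.3]
catch_yellow_gript [0.5 1. ]
s red [277 151   6   7  31] [279.1 153.6]
s red [267 154   6  13  56] [269.7 159.6]
s yel [250 160   6   7  35] [252.3 162.8]
s yel [240 163   6  14  69] [242.3 169.1]
s grn [341 211   5   7  20] [343.4 213.6]
t red [302 165   5   8  25] [304.  168.7]
t red [318 166   3   9  26] [319.  170.2]
t yel [261 161   4   9  28] [262.8 165. ]
t yel [276 162   4   9  30] [277.7 166.2]
t yel [334 174   3   3   7] [335. 175.]
t grn [323 246   6   8  38] [326.1 249.6]
tube_center [334.1 218.8] 0.76 [ 0.428  -0.2626  0.012 ]
tube_center [313.7 250.8] 0.55 [ 0.4175 -0.2585  0.012 ]
slide_box_center [297.7 232.8] 0.5 [ 0.4621 -0.143   0.008 ]
slide_box_center [273.5 238. ] 0.78 [ 0.4553 -0.1495  0.008 ]
tray_in [219.6 303.7] 0.58 [0.4228 0.188  0.003 ]
tray_in [297.6 235.7] 0.47 [ 0.4586 -0.1381  0.003 ]
tray_in [155.2 253.4] 0.62 [0.4194 0.1773 0.003 ]
[291.76748814 246.73111854] [255.64857006 247.64549675] [290.53130115 210.69262929]
```

View pics/t1z.png

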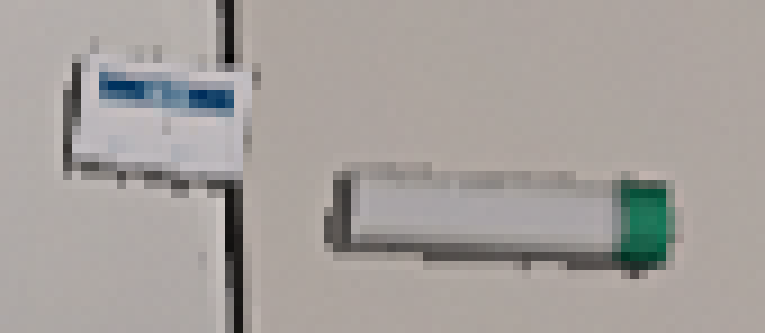

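```bash
cat > ov.py <<'E'
from fit import *
def loc(p,l):
    c,s=np.cos(p[2]),np.sin(p[2]); return [p[0]+c*l[0]-s*l[1],p[1]+s*l[0]+c*l[1],l[2]]
def box(x0,x1,y0,y1,z0,z1):
    v=[(x,y,z) for x in(x0,x1) for y in (y0,y1) for z in (z0,z1)]
    return [(v[i],v[j]) for i in range(8) for j in range(i+1,8) if sum(a!=b for a,b in zip(v[i],v[j]))==1]
def overlay(c,p,roi,f,fn):
    E=box(0,.15,-.125,.125,0,.12)
    for yc in (.05,-.05):
        for a in (.015,-.023): E+=box(.017,.039,yc+a,yc+a+.008,.145,.16)
    E+=[((-.03,.1004,.118),(-.03,.1004,.178))]
    y0,y1,x0,x1=roi
    im=cv2.resize(c["color"][y0:y1,x0:x1],None,fx=f,fy=f,interpolation=cv2.INTER_CUBIC)
    g=lambda l:tuple(int(v) for v in ((proj(c,loc(p,l))-[x0,y0]+.5)*f))
    for a,b in E: cv2.line(im,g(a),g(b),(0,255,0),1,cv2.LINE_AA)
    cv2.imwrite(fn,im)
E
python3 - <<'E'
from ov import *
s=bot.camera("scene");t=bot.camera("top")
p=[0.597,-.181,-.1504]
overlay(s,p,(140,230,190,310),6.6,"pics/os1.png"); overlay(t,p,(115,205,232,350),6.6,"pics/ot1.png")
for z,(u,v),n in ((.016,(161,118),"box"),(.018,(504,217),"tube"),(.018,(345,210),"tubeL"),(.02,(645,224),"tubeR")):
    print(n,atz(t,(255+(u+.5)/9-.5,225+(v+.5)/9-.5),z).round(4))
E
```

```text
box [ 0.4563 -0.146   0.016 ]
tube [ 0.4238 -0.249   0.018 ]
tubeL [ 0.4272 -0.2007  0.018 ]
tubeR [ 0.4204 -0.2916  0.02  ]
```

View pics/os1.png

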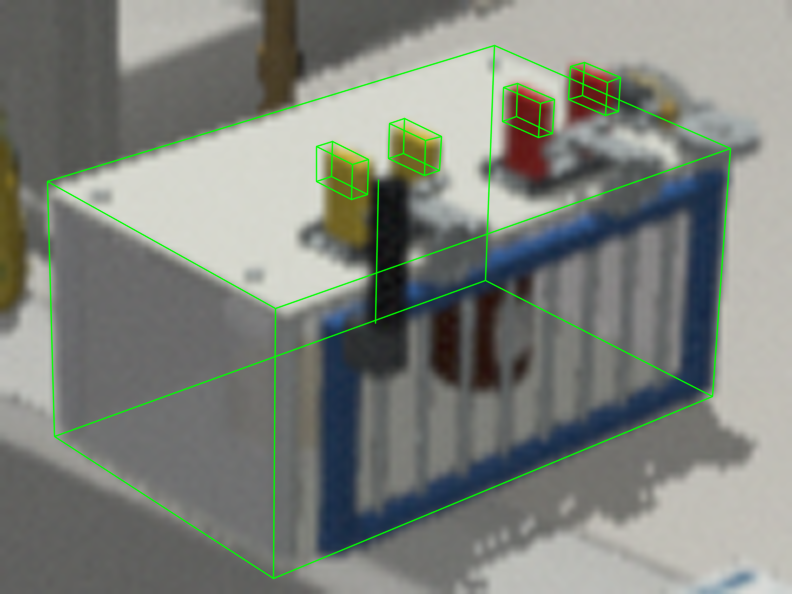

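View pics/ot1.png

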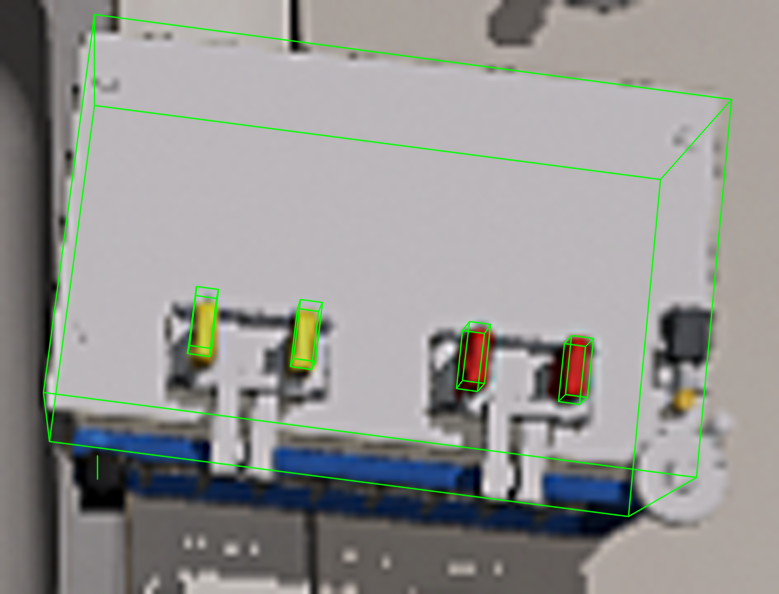

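Run:
```python
from ov import *
s=bot.camera("scene");t=bot.camera("top")
zs=lambda u,v:np.array([190+(u+.5)/6.6-.5,140+(v+.5)/6.6-.5]); zt=lambda u,v:np.array([232+(u+.5)/6.6-.5,115+(v+.5)/6.6-.5])
T=[(t,np.array(q),(.028,y,.157)) for q,y in (((262.8,165),.069),((277.7,166.2),.031),((304,168.7),-.031),((319,170.2),-.069))]
T+=[(t,zt(78,35),(.15,.125,.12)),(t,zt(52,402),(0,.125,.12)),(t,zt(718,85),(.15,-.125,.12))]
S=[(s,zs(397,178),(-.03,.1004,.178)),(s,zs(390,320),(-.03,.1004,.118)),(s,zs(280,311),(0,.125,.12)),(s,zs(48,182),(.15,.125,.12)),(s,zs(495,48),(.15,-.125,.12)),(s,zs(345,152),(.028,.069,.16)),(s,zs(415,128),(.028,.031,.16)),(s,zs(532,92),(.028,-.031,.16)),(s,zs(596,75),(.028,-.069,.16))]
for n,o in (("T",T),("S",S),("TS",T+S)):
    x,r=fit(o); print(n,x.round(4),np.degrees(x[2]).round(2)); print(r.round(1).tolist())
overlay(s,x,(140,230,190,310),6.6,"pics/os2.png"); overlay(t,x,(115,205,232,350),6.6,"pics/ot2.png")
```

```text
T [ 0.595  -0.1828 -0.1043] -5.97
[[-0.3, -0.1], [0.5, -0.0], [-0.2, -0.3], [0.4, -0.5], [0.3, -0.6], [-0.9, 1.5], [0.2, 0.4]]
S [ 0.5958 -0.1829 -0.1334] -7.64
[[-1.4, 0.1], [-0.9, 0.5], [0.6, -0.3], [0.4, 0.3], [-0.6, -0.6], [0.5, 0.2], [0.8, 0.2], [-0.0, 0.0], [0.2, -0.7]]
TS [ 0.5952 -0.1823 -0.1167] -6.69
[[-0.4, -0.6], [0.5, -0.2], [-0.3, -0.3], [0.3, -0.2], [0.8, -1.2], [-1.1, 0.8], [0.6, 1.0], [-0.8, 0.5], [-0.2, 0.8], [1.2, 0.2], [0.1, 0.9], [-1.6, -0.5], [0.7, 0.5], [0.8, 0.5], [-0.2, 0.2], [-0.2, -0.6]]
```

View pics/os2.png

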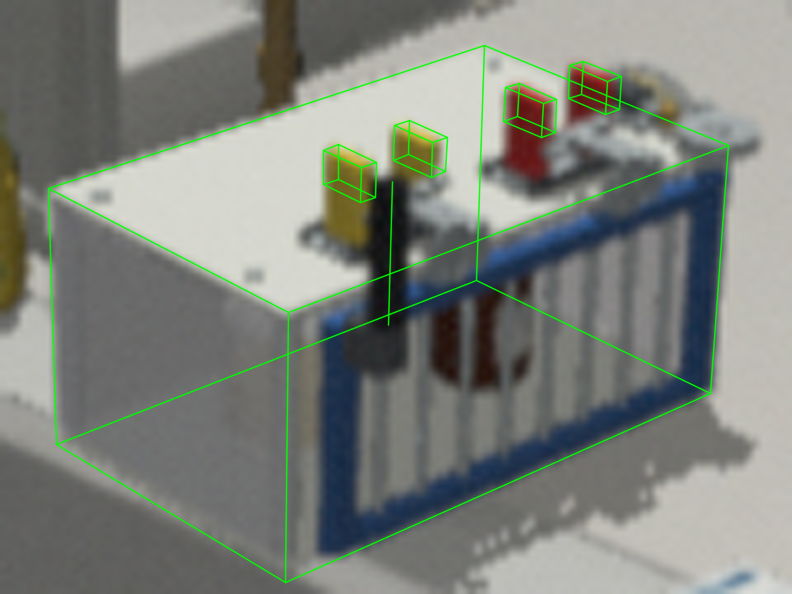

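View pics/ot2.png

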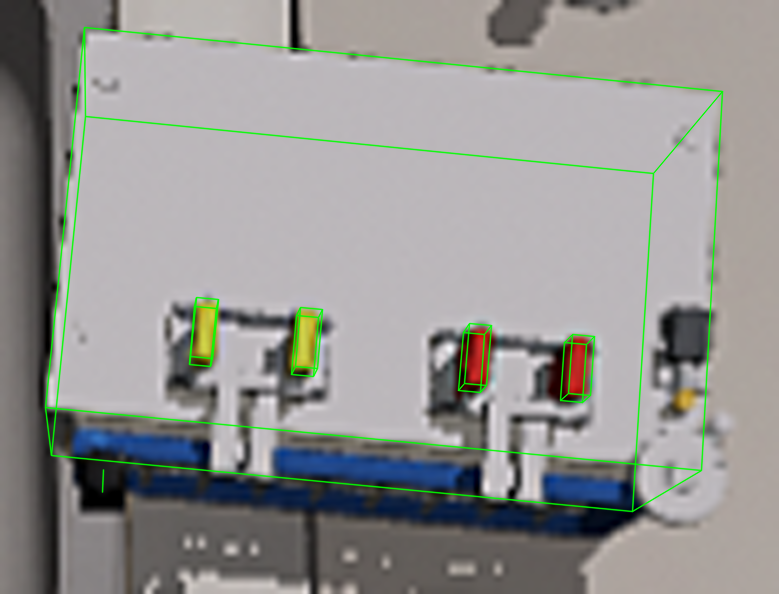

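```bash
cat > go.py <<'E'
import sys
from h import *
st=bot.read_state(); M=R.from_rotvec(st["orientation"]).as_matrix(); p=np.array(st["eef_pos"])
yaw=np.degrees(np.arctan2(M[1,1],M[0,1]))
print("t %.2f tcp %s yaw %.1f gap %.4f F %s q %s tilt %s"%(st["time"],p.round(4),yaw,st["finger_gap"],np.round(st["wrist_force"],1),np.round(st["joints"],2),M[:,0].round(3)))
if len(sys.argv)>3:
    x,y,z=map(float,sys.argv[1:4]); 
    print("dp",(M.T@(np.array([x,y,z])-p)).round(4))
    if len(sys.argv)>4: print("roll",round(-((float(sys.argv[4])-yaw+180)%360-180),1))
E
python3 go.py .425 -.251 .12 -4.3
python3 - <<'E'
from h import *
t=bot.camera("top");s=bot.camera("scene")
cv2.imwrite("pics/tray.png",cv2.resize(t["color"][225:285,95:210],None,fx=6.9,fy=6.9,interpolation=cv2.INTER_CUBIC))
print(atz(t,(151.5,255),.028))
cv2.imwrite("pics/sb.png",cv2.resize(s["color"][200:250,280:360],None,fx=9,fy=9,interpolation=cv2.INTER_CUBIC))
E
```

```text
t 2.20 tcp [ 0.1387 -0.6094  0.2313] yaw -77.2 gap 0.0852 F [-0.5  0.5  0. ] q [-1.45  0.28 -0.03  1.27  0.    1.47] tilt [ 0. -0. -1.]
dp [ 0.1113 -0.2859 -0.3587]
roll -72.9
[0.4160964  0.18116331 0.028     ]
```

View pics/tray.png

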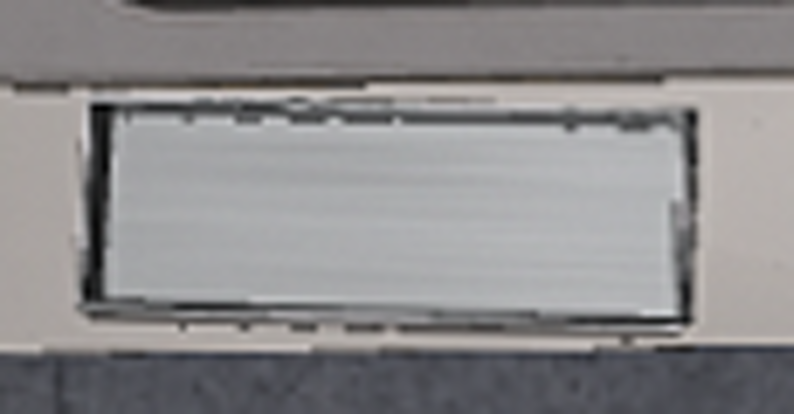

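```bash
python3 -m creep '[{"dp":[0.05,-0.286,-0.359],"roll":-73,"gripper":0.6},{"dp":[0.05,-0.286,-0.359],"roll":-73,"gripper":0.6},{"dp":[0.05,-0.286,-0.359],"roll":-73,"gripper":0.6},{"dp":[0.05,-0.286,-0.359],"roll":-73,"gripper":0.6},{"dp":[0.05,-0.286,-0.359],"roll":-73,"gripper":0.6}]' 40; python3 go.py .425 -.251 .10 -4.3
```

```text
time: 2.92
eef_pos: [0.3337, -0.3653, 0.1976]
orientation: [1.5, 0.989, -1.5]
wrist_force: [1.0, -0.5, 0.1]
finger_gap: 0.0513
t 2.92 tcp [ 0.3337 -0.3653  0.1976] yaw -23.1 gap 0.0513 F [ 1.  -0.5  0.1] q [-0.96  0.07 -0.35  1.15  0.    1.01] tilt [ 0.001 -0.001 -1.   ]
dp [ 0.0976  0.0389 -0.141 ]
roll -18.8
```

```bash
python3 -m creep '[{"dp":[0.1,0.039,-0.141],"roll":-19,"gripper":0.6},{"dp":[0.1,0.039,-0.141],"roll":-19,"gripper":0.6},{"dp":[0.1,0.039,-0.141],"roll":-19,"gripper":0.6},{"dp":[0.1,0.039,-0.141],"roll":-19,"gripper":0.6},{"dp":[0.1,0.039,-0.141],"roll":-19,"gripper":0.6}]' ; python3 go.py .425 -.251 .005 -4.3
python3 - <<'E'
from h import *
t=bot.camera("top");s=bot.camera("scene")
cv2.imwrite("pics/s3.png",cv2.resize(s["color"][130:260,230:400],None,fx=4.6,fy=4.6)); cv2.imwrite("pics/t3.png",cv2.resize(t["color"][190:300,230:370],None,fx=5,fy=5))
E
```

```text
time: 3.55
eef_pos: [0.4249, -0.2534, 0.0979]
orientation: [1.266, 1.171, -1.266]
wrist_force: [-0.5, -0.3, 0.2]
finger_gap: 0.051
t 3.55 tcp [ 0.4249 -0.2534  0.0979] yaw -4.4 gap 0.0510 F [-0.5 -0.3  0.2] q [-0.67  0.16 -0.48  0.93 -0.    0.98] tilt [ 0.    -0.001 -1.   ]
dp [ 0.0929 -0.0001 -0.0025]
roll -0.1
```

View pics/s3.png

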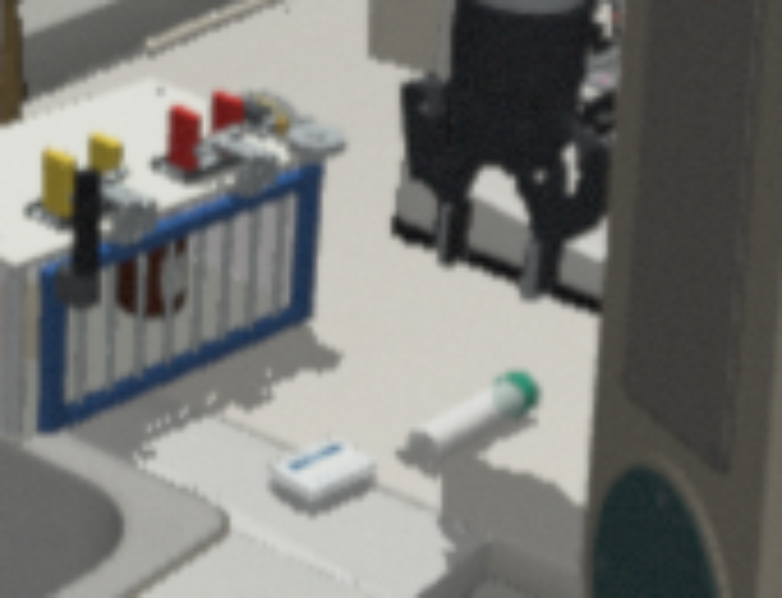

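View pics/t3.png

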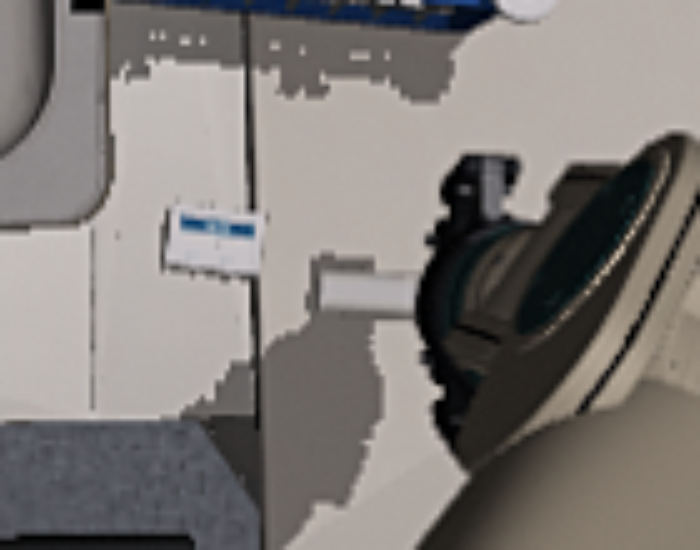

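```bash
python3 -m creep '[{"dp":[0.05,0,-0.002],"roll":0,"gripper":0.6},{"dp":[0.092,0,-0.002],"roll":0,"gripper":0.6},{"dp":[0.092,0,-0.002],"roll":0,"gripper":0.6},{"dp":[0.092,0,-0.002],"roll":0,"gripper":0.1},{"dp":[0.092,0,-0.002],"roll":0,"gripper":0.1}]' 40; python3 go.py .425 -.251 .005 -4.3
python3 -m creep '[{"dp":[0,0,0],"roll":0,"gripper":0.1},{"dp":[0,0,0],"roll":0,"gripper":0.1}]'
python3 - <<'E'
from h import *
t=bot.camera("top");s=bot.camera("scene")
cv2.imwrite("pics/s4.png",cv2.resize(s["color"][130:260,230:400],None,fx=4.6,fy=4.6));
E
```

```text
time: 4.28
eef_pos: [0.4264, -0.2528, 0.0079]
orientation: [1.266, 1.166, -1.266]
wrist_force: [0.1, -0.3, 2.0]
finger_gap: 0.0211
t 4.28 tcp [ 0.4264 -0.2528  0.0079] yaw -4.5 gap 0.0211 F [ 0.1 -0.3  2. ] q [-0.67  0.28 -0.56  0.73 -0.    0.98] tilt [ 0.003 -0.003 -1.   ]
dp [ 0.0029 -0.0015 -0.0017]
roll -0.2
time: 4.53
eef_pos: [0.4264, -0.2528, 0.0078]
orientation: [1.265, 1.166, -1.266]
wrist_force: [-1.7, -0.7, 7.7]
finger_gap: 0.0217
```

View pics/s4.png

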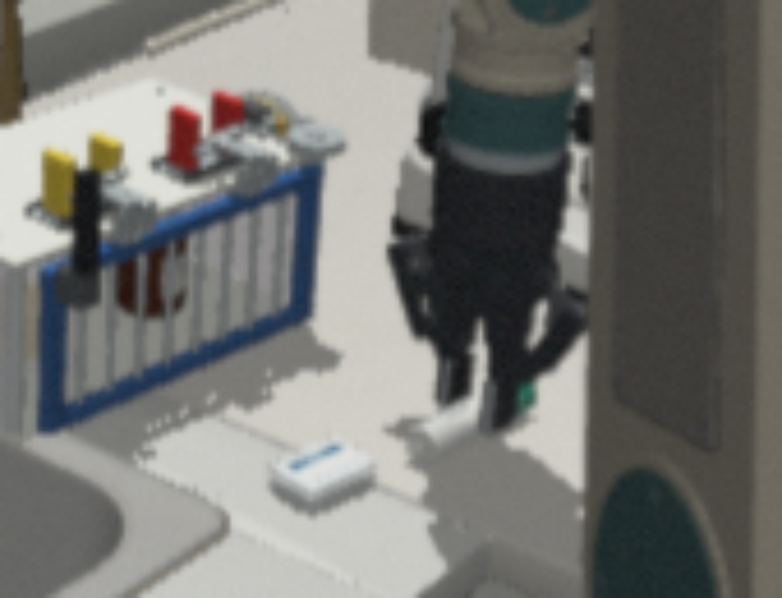

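```bash
python3 -m creep '[{"dp":[-0.02,0,0],"roll":0,"gripper":0.1},{"dp":[-0.05,0,0],"roll":0,"gripper":0.1},{"dp":[-0.09,0,0],"roll":0,"gripper":0.1},{"dp":[-0.09,0,0],"roll":0,"gripper":0.1}]'
python3 - <<'E'
from h import *
t=bot.camera("top");s=bot.camera("scene")
cv2.imwrite("pics/s5.png",cv2.resize(s["color"][130:260,230:400],None,fx=4.6,fy=4.6));
E
```

```text
time: 5.12
eef_pos: [0.4279, -0.2532, 0.0998]
orientation: [1.266, 1.162, -1.263]
wrist_force: [-0.0, -0.8, -0.8]
finger_gap: 0.0215
```

View pics/s5.png

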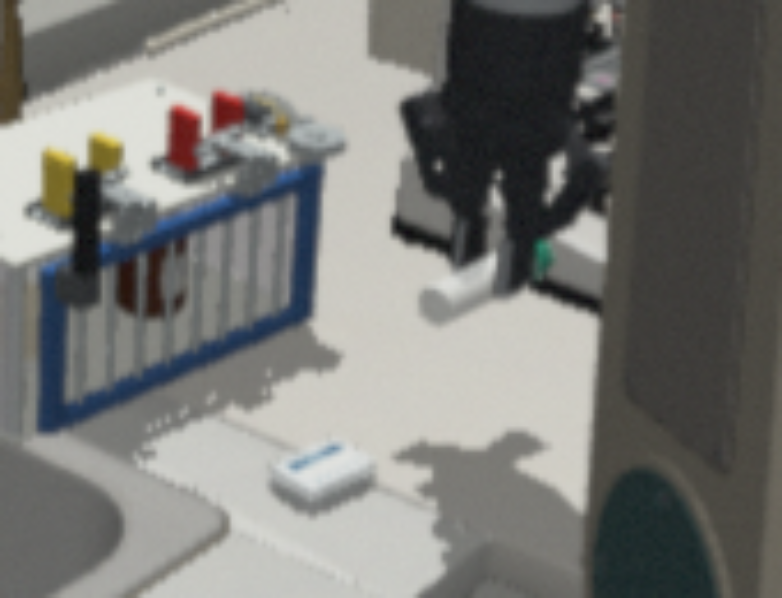

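```bash
python3 go.py .4195 .235 .1 -2.5
```

```text
t 5.22 tcp [ 0.4253 -0.2512  0.0964] yaw -4.5 gap 0.0216 F [-0.7 -0.1 -0.5] q [-0.66  0.16 -0.48  0.93  0.    0.98] tilt [ 0.002 -0.001 -1.   ]
dp [-0.0042 -0.0435 -0.4843]
roll -2.0
```

```bash
python3 -m creep '[{"dp":[-0.005,-0.0435,-0.484],"roll":-2,"gripper":0.1},{"dp":[-0.005,-0.0435,-0.484],"roll":-2,"gripper":0.1},{"dp":[-0.005,-0.0435,-0.484],"roll":-2,"gripper":0.1},{"dp":[-0.005,-0.0435,-0.484],"roll":-2,"gripper":0.1},{"dp":[-0.005,-0.0435,-0.484],"roll":-2,"gripper":0.1}]'; python3 go.py .4195 .235 .1 -2.5
```

```text
time: 5.85
eef_pos: [0.4196, 0.0634, 0.0976]
orientation: [1.24, 1.19, -1.242]
wrist_force: [1.2, -0.0, -0.3]
finger_gap: 0.0215
t 5.85 tcp [0.4196 0.0634 0.0976] yaw -2.5 gap 0.0215 F [ 1.2 -0.  -0.3] q [-0.    0.04 -0.61  0.92  0.    1.61] tilt [-0.002  0.    -1.   ]
dp [-0.0024 -0.0075 -0.1714]
roll 0.0
```

```bash
python3 -m creep '[{"dp":[0,-0.0075,-0.171],"roll":0,"gripper":0.1},{"dp":[0,-0.0075,-0.171],"roll":0,"gripper":0.1},{"dp":[0,-0.0075,-0.171],"roll":0,"gripper":0.1},{"dp":[0.03,-0.0075,-0.171],"roll":0,"gripper":0.1},{"dp":[0.03,-0.0075,-0.171],"roll":0,"gripper":0.1}]'; python3 go.py .4195 .235 .014 -2.5
python3 - <<'E'
from h import *
t=bot.camera("top");s=bot.camera("scene")
cv2.imwrite("pics/s6.png",cv2.resize(s["color"][200:350,140:310],None,fx=4,fy=4)); cv2.imwrite("pics/t6.png",cv2.resize(t["color"][200:300,90:230],None,fx=5,fy=5))
E
```

```text
time: 6.48
eef_pos: [0.4171, 0.2319, 0.0656]
orientation: [1.234, 1.193, -1.247]
wrist_force: [-0.9, -0.4, -0.8]
finger_gap: 0.0216
t 6.47 tcp [0.4171 0.2319 0.0656] yaw -2.4 gap 0.0216 F [-0.9 -0.4 -0.8] q [ 0.37  0.18 -0.54  0.86 -0.    1.98] tilt [-0.008 -0.003 -1.   ]
dp [ 0.0515  0.0027 -0.0034]
roll 0.1
```

View pics/s6.png

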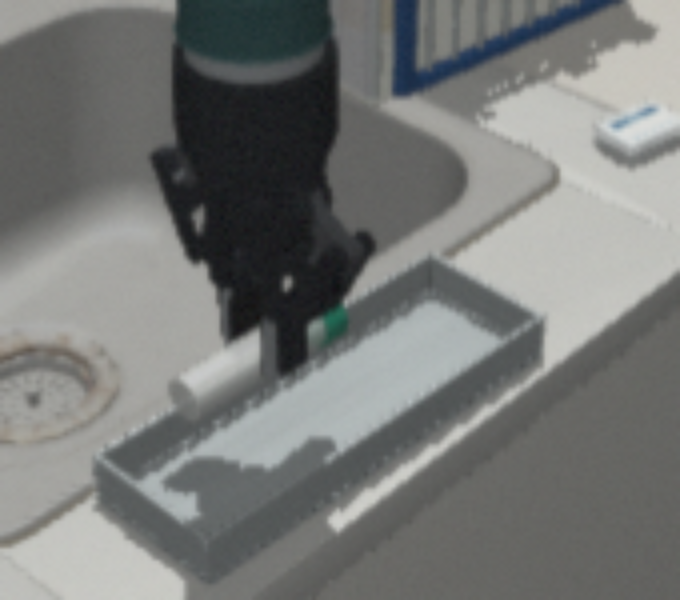

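View pics/t6.png

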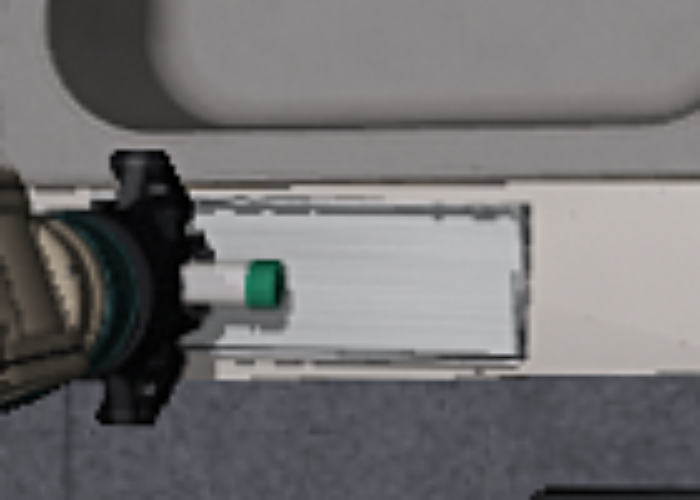

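```bash
python3 -m creep '[{"dp":[0.05,0.001,-0.003],"roll":0,"gripper":0.1},{"dp":[0.05,0.001,-0.003],"roll":0,"gripper":0.1},{"dp":[0.05,0.001,-0.003],"roll":0,"gripper":0.38},{"dp":[0.05,0.001,-0.003],"roll":0,"gripper":0.38}]'; python3 -m creep '[{"dp":[-0.03,0,0],"roll":0,"gripper":0.38},{"dp":[-0.07,0,0],"roll":0,"gripper":0.38},{"dp":[-0.09,0,0],"roll":0,"gripper":0.38}]'
python3 - <<'E'
from h import *
t=bot.camera("top");s=bot.camera("scene")
cv2.imwrite("pics/s7.png",cv2.resize(s["color"][200:350,140:310],None,fx=4,fy=4))
E
python3 go.py .458 -.146 .1 -6.1
```

```text
time: 7.08
eef_pos: [0.4239, 0.236, 0.0206]
orientation: [1.244, 1.187, -1.238]
wrist_force: [-1.0, 0.4, 1.2]
finger_gap: 0.0319
time: 7.45
eef_pos: [0.4243, 0.2364, 0.1126]
orientation: [1.245, 1.186, -1.235]
wrist_force: [0.3, 0.0, -0.7]
finger_gap: 0.032
t 7.55 tcp [0.4253 0.2368 0.1129] yaw -2.5 gap 0.0322 F [0.5 0.8 0.5] q [ 0.38  0.12 -0.48  0.96  0.    1.99] tilt [ 0.008  0.003 -1.   ]
dp [0.0119 0.0491 0.3811]
roll 3.6
```

View pics/s7.png

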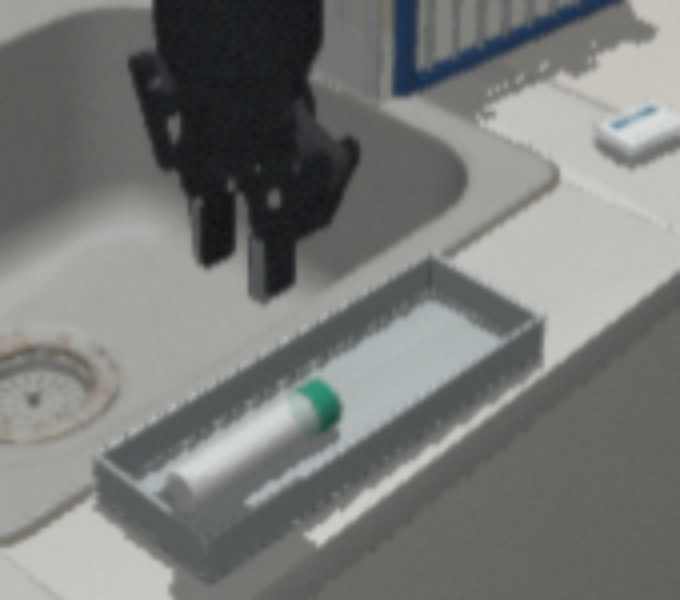

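```bash
python3 -m creep '[{"dp":[0.01,0.049,0.381],"roll":3.6,"gripper":0.65},{"dp":[0.01,0.049,0.381],"roll":3.6,"gripper":0.65},{"dp":[0.01,0.049,0.381],"roll":3.6,"gripper":0.65},{"dp":[0.01,0.049,0.381],"roll":3.6,"gripper":0.65},{"dp":[0.01,0.049,0.381],"roll":3.6,"gripper":0.65}]';  python3 go.py .458 -.146 .1 -6.1
```

```text
time: 8.18
eef_pos: [0.4483, -0.0776, 0.1004]
orientation: [1.287, 1.157, -1.286]
wrist_force: [1.1, 1.3, 1.1]
finger_gap: 0.0555
t 8.18 tcp [ 0.4483 -0.0776  0.1004] yaw -6.1 gap 0.0555 F [1.1 1.3 1.1] q [-0.31  0.09 -0.55  0.93  0.    1.36] tilt [ 0.001 -0.    -1.   ]
dp [0.0004 0.0169 0.067 ]
roll 0.0
```

```bash
python3 -m creep '[{"dp":[0,0.017,0.067],"roll":0,"gripper":0.65},{"dp":[0,0.017,0.067],"roll":0,"gripper":0.65},{"dp":[0.06,0.017,0.067],"roll":0,"gripper":0.65},{"dp":[0.06,0.017,0.067],"roll":0,"gripper":0.65}]';  python3 go.py .458 -.146 .003 -6.1
python3 - <<'E'
from h import *
t=bot.camera("top");s=bot.camera("scene")
cv2.imwrite("pics/s8.png",cv2.resize(s["color"][150:270,230:380],None,fx=5,fy=5))
E
```

```text
time: 8.68
eef_pos: [0.4533, -0.1412, 0.0366]
orientation: [1.285, 1.168, -1.292]
wrist_force: [-1.0, 1.5, -0.0]
finger_gap: 0.0557
t 8.68 tcp [ 0.4533 -0.1412  0.0366] yaw -6.1 gap 0.0557 F [-1.   1.5 -0. ] q [-0.44  0.21 -0.57  0.8   0.    1.24] tilt [-0.01   0.005 -1.   ]
dp [0.0336 0.0056 0.0044]
roll 0.0
```

View pics/s8.png

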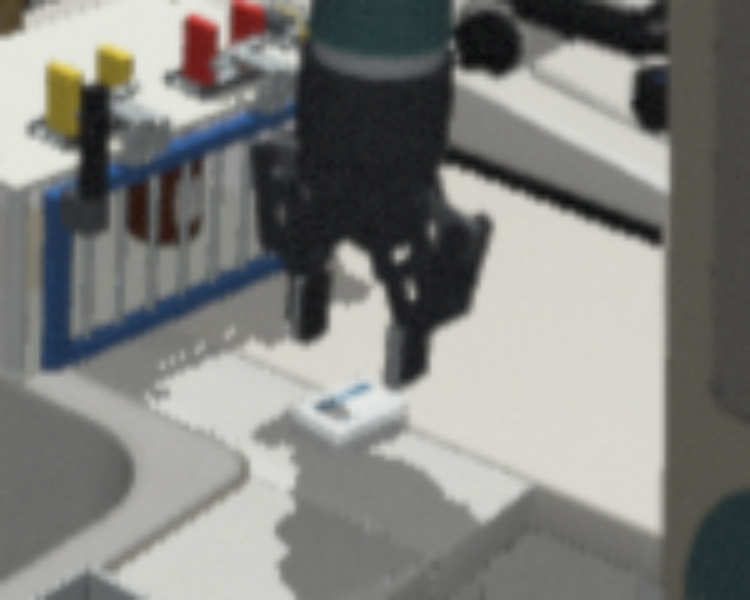

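```bash
python3 - <<'E'
from h import *
s=bot.camera("scene"); print(proj(s,[.458,-.146,.016]),proj(s,[.458,-.146,.0]),lm(s,"slide_box_center"))
for u,v in ((375,383),(410,408),(342,443),(290,408)):
  print(atz(s,(230+(u+.5)/5-.5,150+(v+.5)/5-.5),.016).round(4))
E
python3 go.py .458 -.146 .003 -6.1
```

```text
[299.91915753 230.25163355] [299.48630146 235.57364956] [(array([298.3, 238.3]), 0.78)]
[ 0.4607 -0.1708  0.016 ]
[ 0.4333 -0.1625  0.016 ]
[ 0.4395 -0.1117  0.016 ]
[ 0.4785 -0.1208  0.016 ]
t 8.88 tcp [ 0.4597 -0.1439  0.0421] yaw -6.0 gap 0.0555 F [-0.1  0.3  0. ] q [-0.44  0.21 -0.56  0.8   0.    1.24] tilt [ 0.003 -0.001 -1.   ]
dp [ 0.0391 -0.0016  0.0022]
roll 0.1
```

```bash
python3 -m creep '[{"dp":[0.02,-0.003,0.002],"roll":0,"gripper":0.65},{"dp":[0.04,-0.003,0.002],"roll":0,"gripper":0.65},{"dp":[0.04,-0.003,0.002],"roll":0,"gripper":0.65},{"dp":[0.04,-0.003,0.002],"roll":0,"gripper":0.2},{"dp":[0.04,-0.003,0.002],"roll":0,"gripper":0.2}]' 40;python3 -m creep '[{"dp":[0,0,0],"roll":0,"gripper":0.2},{"dp":[0,0,0],"roll":0,"gripper":0.2}]';  python3 go.py .458 -.146 .003 -6.1
```

```text
time: 9.5
eef_pos: [0.457, -0.1463, 0.0024]
orientation: [1.287, 1.154, -1.284]
wrist_force: [-0.4, 1.1, 5.5]
finger_gap: 0.0327
time: 9.75
eef_pos: [0.457, -0.1463, 0.0024]
orientation: [1.287, 1.154, -1.284]
wrist_force: [-0.5, 1.2, 6.6]
finger_gap: 0.0331
t 9.75 tcp [ 0.457  -0.1463  0.0024] yaw -6.0 gap 0.0331 F [-0.5  1.2  6.6] q [-0.44  0.27 -0.6   0.7   0.    1.23] tilt [ 0.003 -0.001 -1.   ]
dp [-0.0006  0.001  -0.0004]
roll 0.1
```

```bash
python3 -m creep '[{"dp":[-0.03,0,0],"roll":0,"gripper":0.2},{"dp":[-0.08,0,0],"roll":0,"gripper":0.2},{"dp":[-0.1,0,0],"roll":0,"gripper":0.2},{"dp":[-0.1,0,0],"roll":0,"gripper":0.2}]';  python3 go.py .4145 .124 .1 -2.5
python3 - <<'E'
from h import *
s=bot.camera("scene")
cv2.imwrite("pics/s9.png",cv2.resize(s["color"][130:250,230:380],None,fx=5,fy=5))
E
```

```text
time: 10.25
eef_pos: [0.4572, -0.1466, 0.103]
orientation: [1.287, 1.152, -1.284]
wrist_force: [-0.2, 1.0, -1.2]
finger_gap: 0.0332
t 10.25 tcp [ 0.4572 -0.1466  0.103 ] yaw -6.1 gap 0.0332 F [-0.2  1.  -1.2] q [-0.45  0.13 -0.5   0.93 -0.    1.23] tilt [ 0.005 -0.002 -1.   ]
dp [ 0.0021 -0.071  -0.2646]
roll -3.6
```

View pics/s9.png

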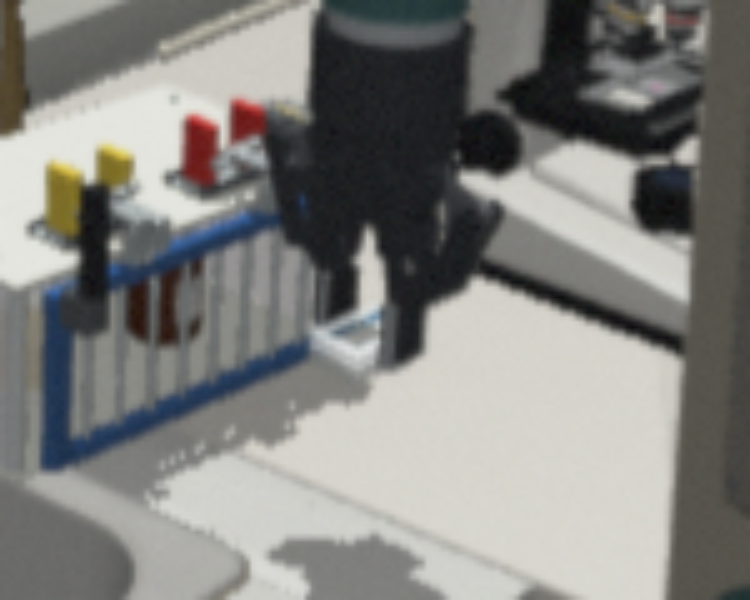

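Box held level. Move over the tray.

```bash
python3 -m creep '[{"dp":[0,-0.071,-0.265],"roll":-3.6,"gripper":0.2},{"dp":[0,-0.071,-0.265],"roll":-3.6,"gripper":0.2},{"dp":[0,-0.071,-0.265],"roll":-3.6,"gripper":0.2},{"dp":[0,-0.071,-0.265],"roll":-3.6,"gripper":0.2},{"dp":[0,-0.071,-0.265],"roll":-3.6,"gripper":0.2}]'; python3 -m creep '[{"dp":[0.05,0,0],"roll":0,"gripper":0.2},{"dp":[0.05,0,0],"roll":0,"gripper":0.2}]';  python3 go.py .4145 .124 .008 -2.5
python3 - <<'E'
from h import *
s=bot.camera("scene");t=bot.camera("top")
cv2.imwrite("pics/s10.png",cv2.resize(s["color"][200:350,140:310],None,fx=4,fy=4)); cv2.imwrite("pics/t10.png",cv2.resize(t["color"][200:300,90:230],None,fx=5,fy=5))
E
```

```text
time: 10.92
eef_pos: [0.4098, 0.1277, 0.0988]
orientation: [1.236, 1.193, -1.241]
wrist_force: [-0.1, -1.0, -0.6]
finger_gap: 0.0329
time: 11.18
eef_pos: [0.4068, 0.1249, 0.0465]
orientation: [1.233, 1.196, -1.249]
wrist_force: [-1.0, -0.5, -0.9]
finger_gap: 0.0327
t 11.18 tcp [0.4068 0.1249 0.0465] yaw -2.4 gap 0.0327 F [-1.  -0.5 -0.9] q [ 0.15  0.12 -0.66  0.8  -0.    1.76] tilt [-0.011 -0.002 -1.   ]
dp [0.0384 0.0081 0.0005]
roll 0.1
```

View pics/s10.png

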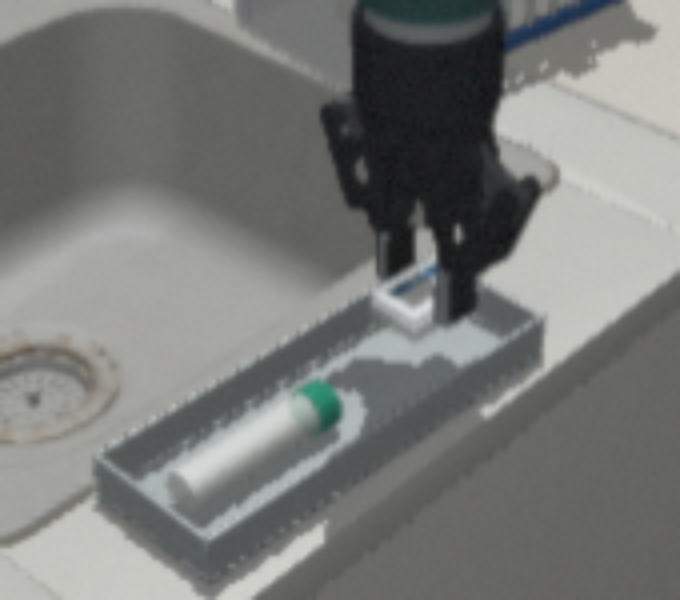

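View pics/t10.png

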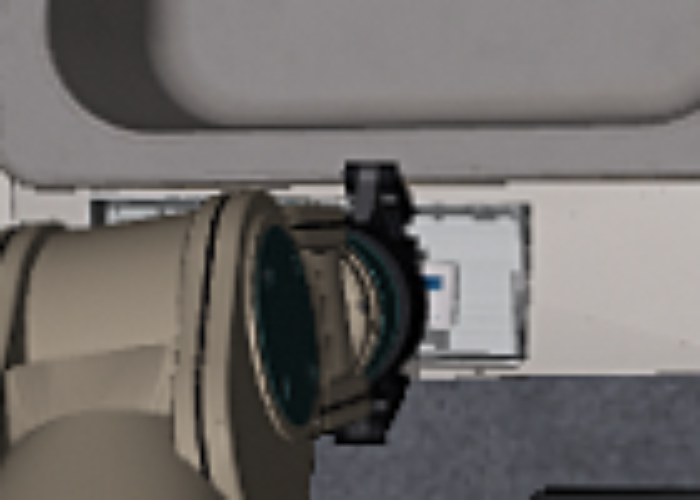

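```bash
python3 -m creep '[{"dp":[0,0,0],"roll":0,"gripper":0.2}]';python3 go.py .4155 .124 .008 -2.5
```

```text
time: 11.4
eef_pos: [0.4137, 0.1251, 0.0516]
orientation: [1.242, 1.187, -1.24]
wrist_force: [-0.1, 0.1, -0.5]
finger_gap: 0.0335
t 11.40 tcp [0.4137 0.1251 0.0516] yaw -2.5 gap 0.0335 F [-0.1  0.1 -0.5] q [ 0.14  0.12 -0.65  0.8  -0.    1.76] tilt [ 0.002  0.    -1.   ]
dp [0.0436 0.0017 0.001 ]
roll -0.0
```

```bash
python3 -m creep '[{"dp":[0.025,0.002,0.001],"roll":0,"gripper":0.2},{"dp":[0.043,0.002,0.001],"roll":0,"gripper":0.2},{"dp":[0.043,0.002,0.001],"roll":0,"gripper":0.2},{"dp":[0.043,0.002,0.001],"roll":0,"gripper":0.46},{"dp":[0.043,0.002,0.001],"roll":0,"gripper":0.46}]'; python3 -m creep '[{"dp":[-0.03,0,0],"roll":0,"gripper":0.46},{"dp":[-0.08,0,0],"roll":0,"gripper":0.46},{"dp":[-0.14,0,0],"roll":0,"gripper":0.46},{"dp":[-0.2,0,0],"roll":0,"gripper":0.46}]'
python3 - <<'E'
from h import *
s=bot.camera("scene");t=bot.camera("top")
cv2.imwrite("pics/s11.png",cv2.resize(s["color"][200:350,140:310],None,fx=4,fy=4)); cv2.imwrite("pics/t11.png",cv2.resize(t["color"][200:300,90:230],None,fx=5,fy=5))
E
python3 - <<'E'
import numpy as np
x0,y0,th=.595,-.1825,np.radians(-6.7)
def W(x,y): return np.array([x0+np.cos(th)*x-np.sin(th)*y,y0+np.sin(th)*x+np.cos(th)*y]).round(4)
print("red",W(.028,-.05),"yel",W(.028,.05),"post",W(-.03,.1004),"hinge",W(-.004,-.115))
E
```

```text
time: 12.02
eef_pos: [0.4159, 0.1243, 0.0088]
orientation: [1.242, 1.187, -1.239]
wrist_force: [0.8, -1.1, -0.4]
finger_gap: 0.0389
time: 12.52
eef_pos: [0.4144, 0.1242, 0.2102]
orientation: [1.242, 1.188, -1.239]
wrist_force: [1.8, 0.0, -0.3]
finger_gap: 0.039
red [ 0.617  -0.2354] yel [ 0.6286 -0.1361] post [ 0.5769 -0.0793] hinge [ 0.5776 -0.2962]
```

View pics/s11.png

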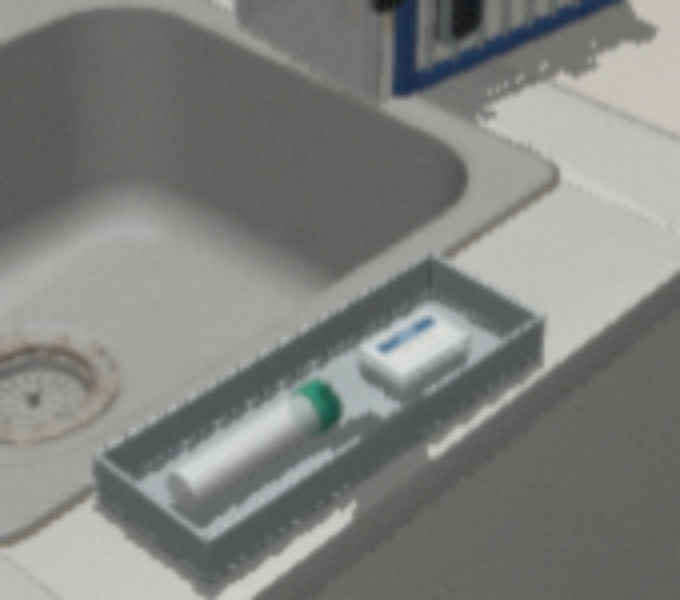

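View pics/t11.png

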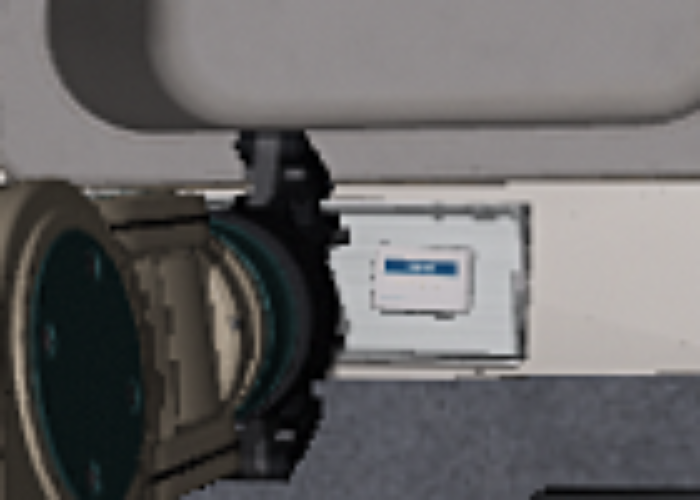

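```bash
python3 go.py .617 -.2355 .22 83.3
```

```text
t 12.62 tcp [0.4201 0.1251 0.2158] yaw -2.5 gap 0.0393 F [1.2 0.5 0.4] q [ 0.14 -0.06 -0.44  1.18  0.    1.76] tilt [ 0.016  0.002 -1.   ]
dp [-0.0018  0.2122  0.3518]
roll -85.8
```

```bash
python3 -m creep '[{"dp":[-0.01,0.212,0.352],"roll":-86,"gripper":0.75},{"dp":[-0.01,0.212,0.352],"roll":-86,"gripper":0.75},{"dp":[-0.01,0.212,0.352],"roll":-86,"gripper":0.75},{"dp":[-0.01,0.212,0.352],"roll":-86,"gripper":0.75},{"dp":[-0.01,0.212,0.352],"roll":-86,"gripper":0.75}]'; python3 go.py .617 -.2355 .22 83.3
```

```text
time: 13.25
eef_pos: [0.5555, -0.1339, 0.2148]
orientation: [0.571, 1.494, -0.571]
wrist_force: [1.6, 0.2, -0.1]
finger_gap: 0.0645
t 13.25 tcp [ 0.5555 -0.1339  0.2148] yaw 48.2 gap 0.0645 F [ 1.6  0.2 -0.1] q [-0.35  0.19 -0.17  1.21  0.    0.38] tilt [ 0.001  0.    -1.   ]
dp [-0.0052 -0.0347  0.1136]
roll -35.1
```

```bash
python3 -m creep '[{"dp":[-0.005,-0.035,0.114],"roll":-35,"gripper":0.75},{"dp":[-0.005,-0.035,0.114],"roll":-35,"gripper":0.75},{"dp":[-0.005,-0.035,0.114],"roll":-35,"gripper":0.75},{"dp":[-0.005,-0.035,0.114],"roll":-35,"gripper":0.75},{"dp":[-0.005,-0.035,0.114],"roll":-35,"gripper":0.75}]'; python3 go.py .617 -.2355 .137 83.3
python3 - <<'E'
from h import *
s=bot.camera("scene");t=bot.camera("top")
cv2.imwrite("pics/s12.png",cv2.resize(s["color"][90:220,200:350],None,fx=4.6,fy=4.6)); cv2.imwrite("pics/t12.png",cv2.resize(t["color"][115:225,230:370],None,fx=5,fy=5))
E
```

```text
time: 13.88
eef_pos: [0.6157, -0.2347, 0.2193]
orientation: [0.099, 1.569, -0.099]
wrist_force: [0.3, -0.1, -0.6]
finger_gap: 0.064
t 13.88 tcp [ 0.6157 -0.2347  0.2193] yaw 82.8 gap 0.0640 F [ 0.3 -0.1 -0.6] q [-0.46  0.34  0.04  1.27  0.   -0.34] tilt [-0.  0. -1.]
dp [ 0.0823 -0.0006  0.0015]
roll -0.5
```

View pics/s12.png

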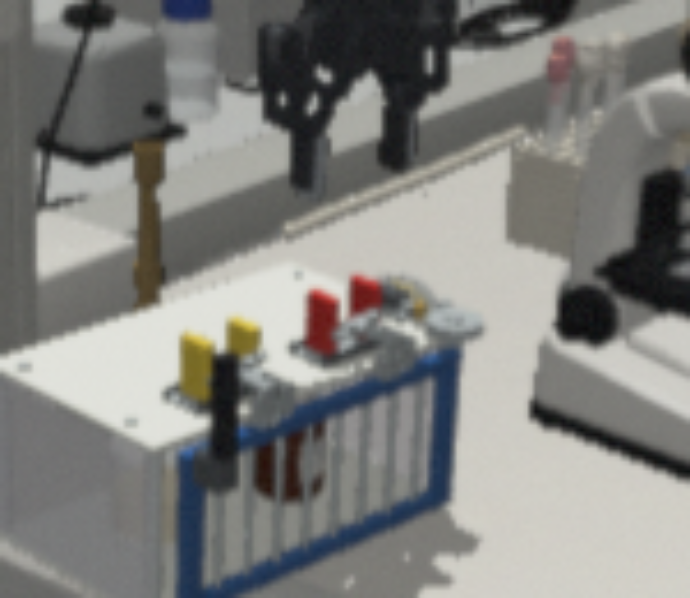

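View pics/t12.png

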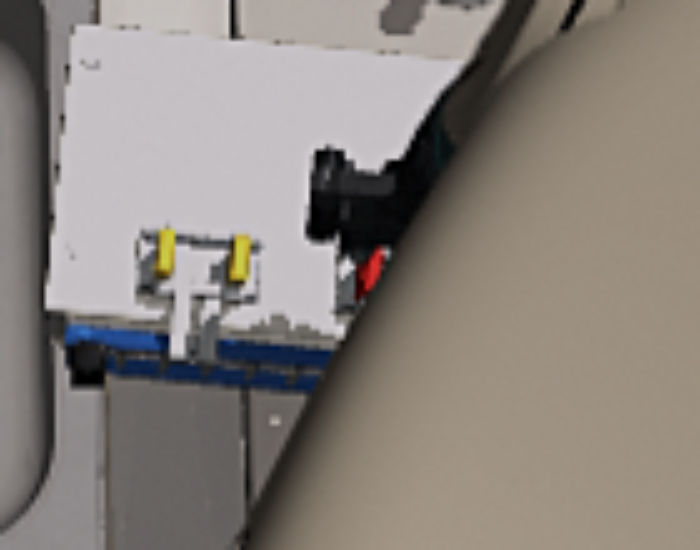

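```bash
python3 -m creep '[{"dp":[0.03,0,0.0015],"roll":-0.5,"gripper":0.75},{"dp":[0.05,0,0.0015],"roll":-0.5,"gripper":0.75},{"dp":[0.05,0,0.0015],"roll":-0.5,"gripper":0.75}]'
python3 - <<'E'
from h import *
s=bot.camera("scene")
im=cv2.resize(s["color"][90:220,200:350],None,fx=4.6,fy=4.6)
for z in (.22,.16,.137):
    print(z,(proj(s,[.617,-.2355,z])-[200,90])*4.6)
cv2.imwrite("pics/s13.png",im)
E
python3 go.py .617 -.2355 .137 83.3
```

```text
time: 14.35
eef_pos: [0.6157, -0.2337, 0.1677]
orientation: [0.093, 1.573, -0.09]
wrist_force: [-0.2, 0.4, 0.1]
finger_gap: 0.0641
0.22 [349.69000031 189.54597668]
0.16 [344.96935586 284.9887406 ]
0.137 [343.20471072 320.58690459]
t 14.40 tcp [ 0.6167 -0.2342  0.1692] yaw 83.3 gap 0.0639 F [ 0.7 -0.3  0.6] q [-0.46  0.37 -0.03  1.17 -0.   -0.34] tilt [-0.001  0.001 -1.   ]
dp [ 0.0322 -0.0013  0.0005]
roll 0.0
```

View pics/s13.png

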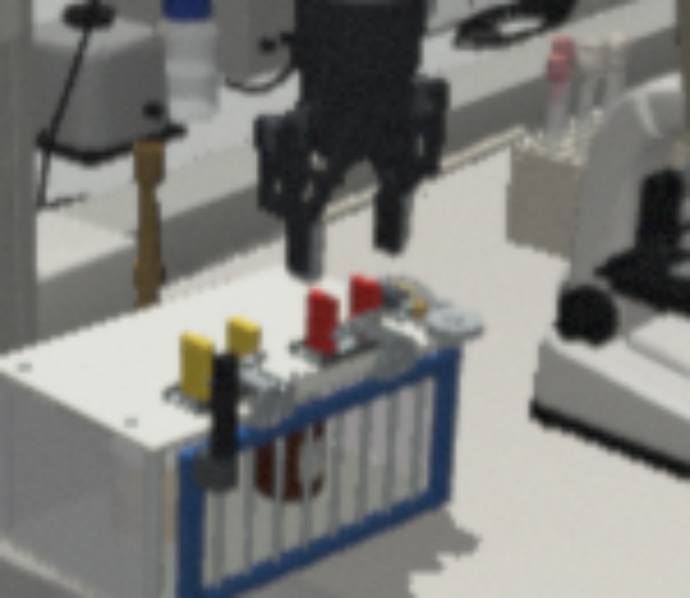

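```bash
python3 -m creep '[{"dp":[0.02,-0.001,0.0005],"roll":0,"gripper":0.75},{"dp":[0.032,-0.001,0.0005],"roll":0,"gripper":0.75},{"dp":[0.032,-0.001,0.0005],"roll":0,"gripper":0.75}]' 30
python3 - <<'E'
from h import *
s=bot.camera("scene")
cv2.imwrite("pics/s14.png",cv2.resize(s["color"][130:190,230:330],None,fx=7,fy=7,interpolation=cv2.INTER_CUBIC))
E
python3 go.py .617 -.2355 .137 83.3
```

```text
time: 14.78
eef_pos: [0.6165, -0.2353, 0.1359]
orientation: [0.092, 1.572, -0.09]
wrist_force: [-0.5, 0.8, -0.3]
finger_gap: 0.0639
t 14.82 tcp [ 0.6171 -0.2355  0.1368] yaw 83.3 gap 0.0640 F [0.4 0.2 0.4] q [-0.46  0.4  -0.06  1.11  0.   -0.35] tilt [-0.002  0.001 -1.   ]
dp [-0.0002  0.     -0.0001]
roll 0.0
```

View pics/s14.png

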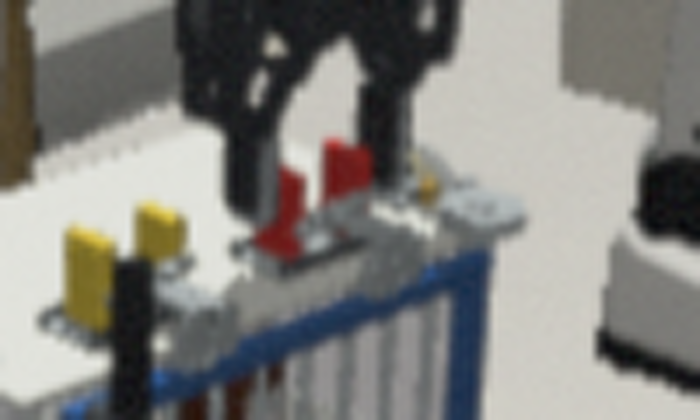

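```bash
python3 -m creep '[{"dp":[0,0,0],"roll":0,"gripper":0.25},{"dp":[0,0,0],"roll":0,"gripper":0.25},{"dp":[0,0,0],"roll":0,"gripper":0.25},{"dp":[0,0,0],"roll":0,"gripper":0.25}]' 30; python3 go.py .617 -.2355 .137 83.3;  python3 - <<'E'
from h import *
s=bot.camera("scene")
cv2.imwrite("pics/s15.png",cv2.resize(s["color"][130:190,230:330],None,fx=7,fy=7,interpolation=cv2.INTER_CUBIC))
E
```

```text
time: 15.32
eef_pos: [0.619, -0.2348, 0.1398]
orientation: [0.092, 1.566, -0.089]
wrist_force: [-0.0, 3.8, 6.0]
finger_gap: 0.0248
t 15.32 tcp [ 0.619  -0.2348  0.1398] yaw 83.4 gap 0.0248 F [-0.   3.8  6. ] q [-0.46  0.4  -0.06  1.11  0.   -0.35] tilt [ 0.003  0.002 -1.   ]
dp [ 0.0028 -0.0009 -0.0019]
roll 0.1
```

View pics/s15.png

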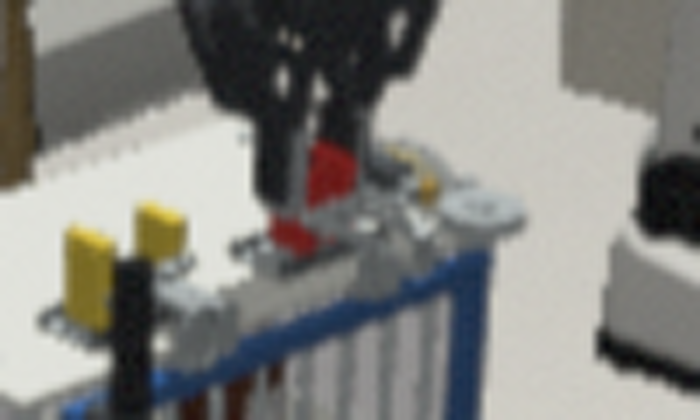

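```bash
python3 -m creep '[{"dp":[0,0,0],"roll":0,"gripper":0.25},{"dp":[0,0,0],"roll":0,"gripper":0.25},{"dp":[0,0,0],"roll":0,"gripper":0.7},{"dp":[0,0,0],"roll":0,"gripper":0.7}]' 60;python3 -m creep '[{"dp":[-0.04,0,0],"roll":0,"gripper":0.7},{"dp":[-0.08,0,0],"roll":0,"gripper":0.7}]'; python3 go.py .617 -.2355 .137 83.3;  python3 - <<'E'
from h import *
s=bot.camera("scene");t=bot.camera("top")
cv2.imwrite("pics/s16.png",cv2.resize(s["color"][130:190,230:330],None,fx=7,fy=7,interpolation=cv2.INTER_CUBIC))
cv2.imwrite("pics/t16.png",cv2.resize(t["color"][150:200,240:340],None,fx=7,fy=7,interpolation=cv2.INTER_CUBIC))
E
```

```text
time: 15.88
eef_pos: [0.6177, -0.2362, 0.1377]
orientation: [0.091, 1.569, -0.092]
wrist_force: [-0.1, 0.4, -0.0]
finger_gap: 0.0583
time: 16.12
eef_pos: [0.6171, -0.236, 0.2177]
orientation: [0.092, 1.571, -0.092]
wrist_force: [1.2, -0.8, 0.5]
finger_gap: 0.0598
t 16.12 tcp [ 0.6171 -0.236   0.2177] yaw 83.3 gap 0.0598 F [ 1.2 -0.8  0.5] q [-0.46  0.35  0.04  1.27 -0.   -0.35] tilt [-0.002  0.    -1.   ]
dp [ 0.0807  0.0005 -0.    ]
roll 0.0
```

View pics/s16.png

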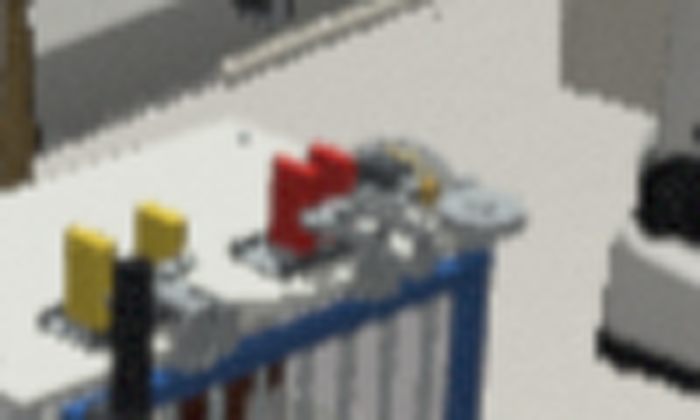

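View pics/t16.png

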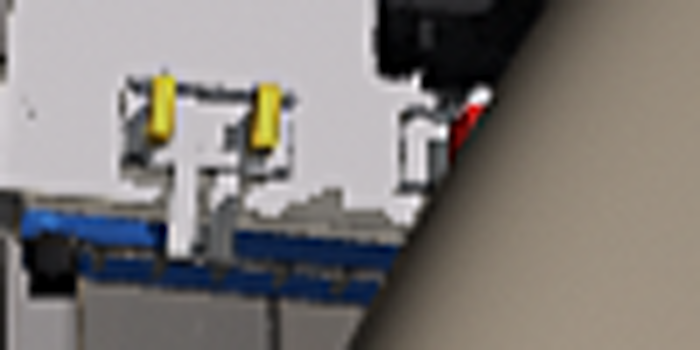

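```bash
python3 - <<'E'
from h import *
s=bot.camera("scene");a=cv2.imread("pics/s0.png")
for im in (a,s["color"]):
    hsv=cv2.cvtColor(im,cv2.COLOR_BGR2HSV); m=((hsv[...,0]<8)|(hsv[...,0]>172))&(hsv[...,1]>130)&(hsv[...,2]>60)
    for r in range(150,160): print(r,np.flatnonzero(m[r,255:300])+255)
E
python3 go.py .6286 -.1361 .21 83.3
```

```text
150 [277 278]
151 [277 278 279 280 281]
152 [277 278 279 280 281 282]
153 [268 277 278 279 280 281 282]
154 [268 269 270 277 278 279 280 281 282]
155 [268 269 270 271 272 277 278 279 280 281 282]
156 [267 268 269 270 271 272 277 278 279 280]
157 [267 268 269 270 271 272 277]
158 [268 269 270 271 272]
159 [267 268 269 270 271 272]
150 []
151 [275 276 277]
152 [275 276 277 278 279]
153 [270 271 272 274 275 276 277 278 279 280]
154 [270 271 272 273 274 275 276 277 278 279 280]
155 [270 271 272 273 274 275 276 277 278 279 280]
156 [269 270 271 272 273 274 275 276 277 278 279]
157 [269 270 271 272 273 274 275 276 277 278]
158 [269 270 271 272 273 274 275]
159 [269 270 271 272]
t 16.27 tcp [ 0.6197 -0.2372  0.221 ] yaw 83.3 gap 0.0596 F [0.3 0.3 0.1] q [-0.46  0.34  0.04  1.26 -0.   -0.35] tilt [ 0.006 -0.003 -1.   ]
dp [ 0.0108  0.1015 -0.003 ]
roll 0.0
```

```bash
python3 -m creep '[{"dp":[0,0.1,-0.002],"roll":0,"gripper":0.75},{"dp":[0,0.1,-0.002],"roll":0,"gripper":0.75},{"dp":[0.03,0.1,-0.002],"roll":0,"gripper":0.75},{"dp":[0.04,0.1,-0.002],"roll":0,"gripper":0.75}]' 30; python3 -m creep '[{"dp":[0,0,0],"roll":0,"gripper":0.75}]';python3 go.py .6286 -.1361 .137 83.3
python3 - <<'E'
from h import *
s=bot.camera("scene");t=bot.camera("top")
cv2.imwrite("pics/s17.png",cv2.resize(s["color"][130:190,220:320],None,fx=7,fy=7,interpolation=cv2.INTER_CUBIC))
cv2.imwrite("pics/t17.png",cv2.resize(t["color"][150:200,240:340],None,fx=7,fy=7,interpolation=cv2.INTER_CUBIC))
E
```

```text
time: 16.77
eef_pos: [0.6252, -0.1352, 0.1744]
orientation: [0.092, 1.574, -0.09]
wrist_force: [-0.3, -0.4, -0.3]
finger_gap: 0.0643
time: 16.9
eef_pos: [0.626, -0.1363, 0.1758]
orientation: [0.093, 1.573, -0.091]
wrist_force: [-0.6, 0.4, 0.5]
finger_gap: 0.0641
t 16.90 tcp [ 0.626  -0.1363  0.1758] yaw 83.3 gap 0.0641 F [-0.6  0.4  0.5] q [-0.32  0.34 -0.06  1.17 -0.   -0.2 ] tilt [-0.004  0.001 -1.   ]
dp [0.0388 0.0005 0.0027]
roll -0.0
```

View pics/s17.png

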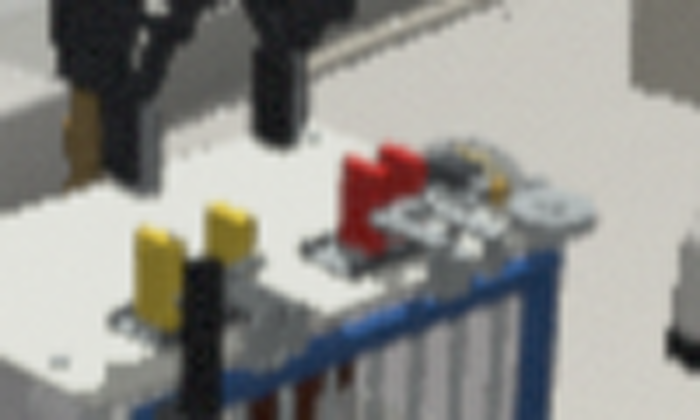

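View pics/t17.png

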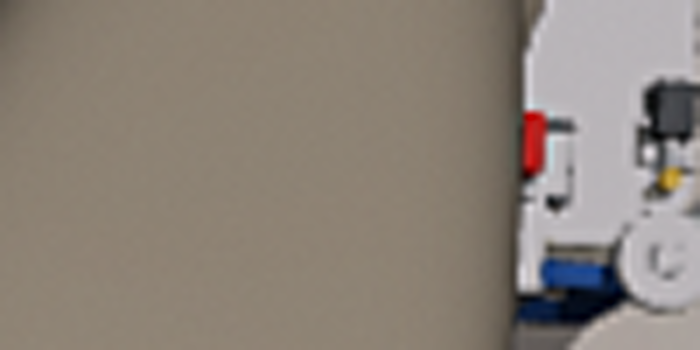

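```bash
python3 -m creep '[{"dp":[0.02,0.0005,0.0015],"roll":0,"gripper":0.75},{"dp":[0.039,0.0005,0.0015],"roll":0,"gripper":0.75},{"dp":[0.039,0.0005,0.0015],"roll":0,"gripper":0.75},{"dp":[0.039,0.0005,0.0015],"roll":0,"gripper":0.75}]' 30
python3 - <<'E'
from h import *
s=bot.camera("scene")
cv2.imwrite("pics/s18.png",cv2.resize(s["color"][130:190,220:320],None,fx=7,fy=7,interpolation=cv2.INTER_CUBIC))
E
python3 go.py .6286 -.1361 .137 83.3
```

```text
time: 17.5
eef_pos: [0.6287, -0.1359, 0.1383]
orientation: [0.092, 1.57, -0.091]
wrist_force: [0.4, 0.1, 1.2]
finger_gap: 0.0641
t 17.55 tcp [ 0.6291 -0.136   0.139 ] yaw 83.3 gap 0.0641 F [-0.7 -0.1  1.1] q [-0.31  0.37 -0.1   1.1   0.   -0.2 ] tilt [ 0. -0. -1.]
dp [ 0.002  -0.0001 -0.0005]
roll 0.0
```

View pics/s18.png

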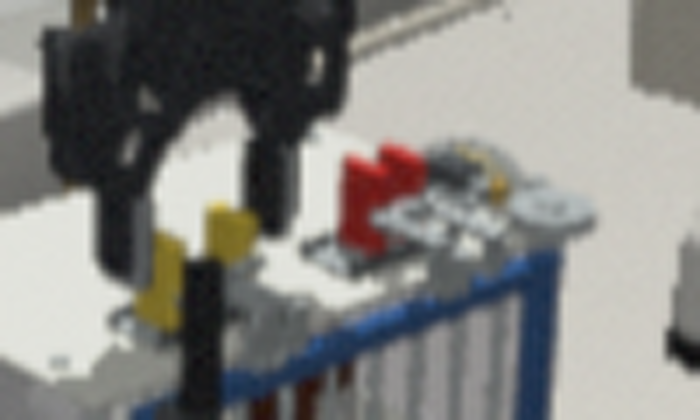

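```bash
python3 -m creep '[{"dp":[0.001,0,0],"roll":0,"gripper":0.25},{"dp":[0.001,0,0],"roll":0,"gripper":0.25},{"dp":[0.001,0,0],"roll":0,"gripper":0.25},{"dp":[0.001,0,0],"roll":0,"gripper":0.25},{"dp":[0.001,0,0],"roll":0,"gripper":0.25}]' 30; python3 go.py .6286 -.1361 .137 83.3; python3 -m creep '[{"dp":[0,0,0],"roll":0,"gripper":0.25},{"dp":[0,0,0],"roll":0,"gripper":0.25},{"dp":[0,0,0],"roll":0,"gripper":0.7},{"dp":[0,0,0],"roll":0,"gripper":0.7}]' 60;python3 -m creep '[{"dp":[-0.04,0,0],"roll":0,"gripper":0.7},{"dp":[-0.08,0,0],"roll":0,"gripper":0.7}]'; python3 go.py .617 -.2355 .137 83.3;  python3 - <<'E'
from h import *
s=bot.camera("scene");a=cv2.imread("pics/s0.png")
cv2.imwrite("pics/s19.png",cv2.resize(s["color"][130:190,220:320],None,fx=7,fy=7,interpolation=cv2.INTER_CUBIC))
for im in (a,s["color"]):
    hsv=cv2.cvtColor(im,cv2.COLOR_BGR2HSV); m=((hsv[...,0]>20)&(hsv[...,0]<35))&(hsv[...,1]>110)&(hsv[...,2]>60)
    for r in range(159,170,2): print(r,np.flatnonzero(m[r,230:265])+230)
E
```

```text
time: 18.18
eef_pos: [0.6301, -0.1354, 0.1396]
orientation: [0.092, 1.566, -0.09]
wrist_force: [-0.1, 2.0, 5.3]
finger_gap: 0.0256
t 18.18 tcp [ 0.6301 -0.1354  0.1396] yaw 83.4 gap 0.0256 F [-0.1  2.   5.3] q [-0.31  0.37 -0.1   1.1   0.   -0.2 ] tilt [ 0.003  0.001 -1.   ]
dp [ 0.0026 -0.0008 -0.0014]
roll 0.1
time: 18.68
eef_pos: [0.6288, -0.1361, 0.1376]
orientation: [0.091, 1.569, -0.092]
wrist_force: [-0.6, 0.4, 0.4]
finger_gap: 0.0583
time: 18.92
eef_pos: [0.6281, -0.1359, 0.2176]
orientation: [0.092, 1.571, -0.091]
wrist_force: [0.3, -0.2, 0.8]
finger_gap: 0.0598
t 18.93 tcp [ 0.6281 -0.1359  0.2176] yaw 83.3 gap 0.0598 F [ 0.3 -0.2  0.8] q [-0.31  0.32 -0.    1.25 -0.   -0.2 ] tilt [-0.002  0.    -1.   ]
dp [ 0.0805 -0.1002  0.0007]
roll 0.0
159 [251]
161 [250 251 252 253 254 255]
163 [240 241 242 243 250 251 252 253 254 255]
165 [240 241 242 243 244 245 250 251 252 253 254 255]
167 [240 241 242 243 244 245]
169 [240 241 242 243 244 245]
159 []
161 [248 249 250 251 252]
163 [242 243 244 245 246 247 248 249 250 251 252 253]
165 [242 243 244 245 246 247 248 249 250 251 252 253]
167 [242 243 244 245 246 251]
169 [242 243 244 245]
```

View pics/s19.png

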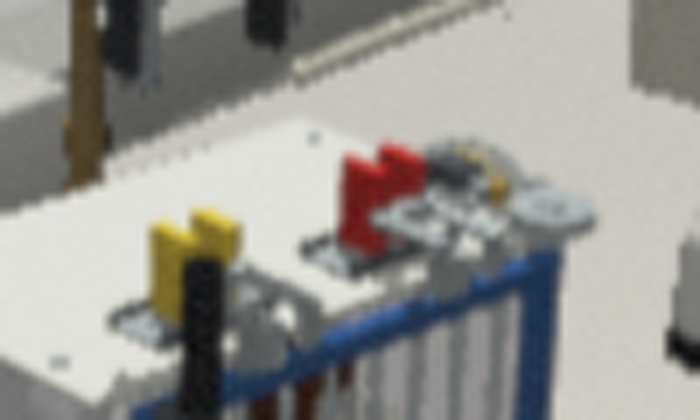

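```bash
python3 go.py .578 -.078 .22 0; python3 -m creep '[{"dp":[-0.003,0.052,-0.056],"roll":83,"gripper":0.75},{"dp":[-0.003,0.052,-0.056],"roll":83,"gripper":0.75},{"dp":[-0.003,0.052,-0.056],"roll":83,"gripper":0.75},{"dp":[-0.003,0.052,-0.056],"roll":83,"gripper":0.75},{"dp":[-0.003,0.052,-0.056],"roll":83,"gripper":0.75}]' 60; python3 go.py .578 -.078 .22 0
```

```text
t 18.98 tcp [ 0.6316 -0.137   0.2249] yaw 83.3 gap 0.0600 F [ 1.9 -1.1  4.5] q [-0.31  0.31  0.01  1.26 -0.   -0.2 ] tilt [ 0.008 -0.003 -1.   ]
dp [ 0.0042  0.0524 -0.0601]
roll 83.3
time: 19.6
eef_pos: [0.5791, -0.0778, 0.2205]
orientation: [0.825, 1.409, -0.826]
wrist_force: [-0.4, -0.1, -0.2]
finger_gap: 0.0641
t 19.60 tcp [ 0.5791 -0.0778  0.2205] yaw 29.3 gap 0.0641 F [-0.4 -0.1 -0.2] q [-0.24  0.21 -0.13  1.23 -0.    0.82] tilt [-0. -0. -1.]
dp [ 0.0005 -0.001  -0.0004]
roll 29.3
```

```bash
python3 -m creep '[{"dp":[0,-0.001,0],"roll":29.3,"gripper":0.75},{"dp":[0,-0.001,0],"roll":29.3,"gripper":0.75},{"dp":[0,-0.001,0],"roll":29.3,"gripper":0.75},{"dp":[0.02,-0.001,0],"roll":29.3,"gripper":0.75}]'; python3 go.py .578 -.078 .138 0
python3 - <<'E'
from h import *
s=bot.camera("scene");t=bot.camera("top")
cv2.imwrite("pics/s20.png",cv2.resize(s["color"][110:210,200:330],None,fx=6,fy=6,interpolation=cv2.INTER_CUBIC))
print([ (lm(c,"gate_post")) for c in (s,t)])
for z in (.178,.157,.12): print(proj(s,[.578,-.078,z]))
im=s["color"]; g=cv2.cvtColor(im,cv2.COLOR_BGR2GRAY)
for r in range(168,190,2): print(r,np.flatnonzero(g[r,235:265]<45)+235)
E
```

```text
time: 20.1
eef_pos: [0.5799, -0.0788, 0.2021]
orientation: [1.207, 1.208, -1.204]
wrist_force: [0.7, 0.1, -1.0]
finger_gap: 0.0641
t 20.10 tcp [ 0.5799 -0.0788  0.2021] yaw 0.3 gap 0.0641 F [ 0.7  0.1 -1. ] q [-0.25  0.22 -0.16  1.19 -0.    1.32] tilt [ 0.004 -0.001 -1.   ]
dp [ 0.0641 -0.0021 -0.0009]
roll 0.3
[[(array([245.4, 177.6]), 0.94)], []]
[248.40328148 167.03248985]
[248.21728529 174.79129058]
[247.89645514 188.17396132]
168 [247 248 249 250]
170 [246 247 248 249 250 251]
172 [246 247 248 249 250]
174 [246 247 248 249 250]
176 [246 247 248 249 250 251]
178 [246 247 248 249 250]
180 [247 248 249 250]
182 [247 248 249 250]
184 [246 247 248 249 250 251 263 264]
186 [246 247 248 249 250 251 256 257 258 262 263 264]
188 [246 247 248 249 250 256 257 258 263 264]
```

View pics/s20.png

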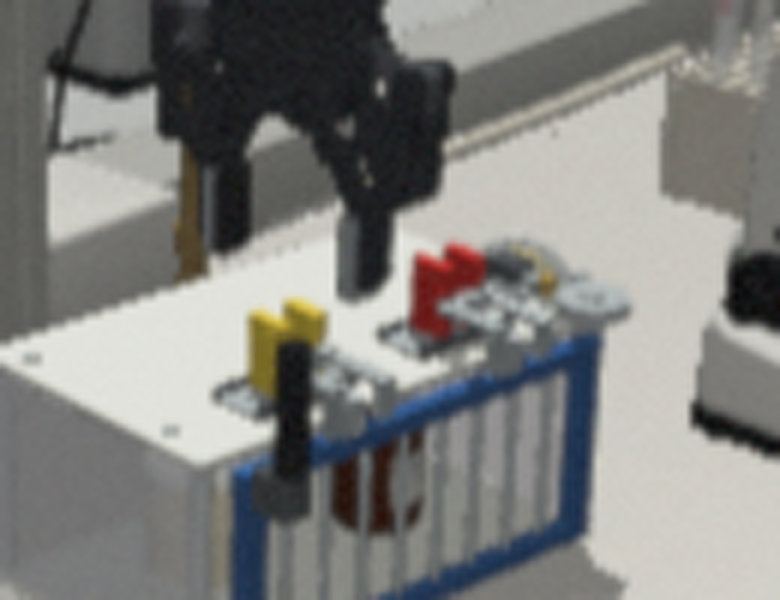

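```bash
python3 -m creep '[{"dp":[0.03,-0.002,-0.001],"roll":0.3,"gripper":0.75},{"dp":[0.062,-0.002,-0.001],"roll":0.3,"gripper":0.75},{"dp":[0.062,-0.002,-0.001],"roll":0.3,"gripper":0.75}]'; python3 go.py .578 -.078 .138 0
python3 - <<'E'
from h import *
s=bot.camera("scene")
cv2.imwrite("pics/s21.png",cv2.resize(s["color"][110:210,200:330],None,fx=6,fy=6,interpolation=cv2.INTER_CUBIC))
E
```

```text
time: 20.68
eef_pos: [0.5744, -0.0769, 0.1368]
orientation: [1.207, 1.214, -1.212]
wrist_force: [-0.3, -0.3, 0.3]
finger_gap: 0.0642
t 20.68 tcp [ 0.5744 -0.0769  0.1368] yaw 0.0 gap 0.0642 F [-0.3 -0.3  0.3] q [-0.24  0.27 -0.25  1.06 -0.    1.33] tilt [-0.005  0.001 -1.   ]
dp [-0.0012  0.0036  0.0011]
roll 0.0
```

View pics/s21.png

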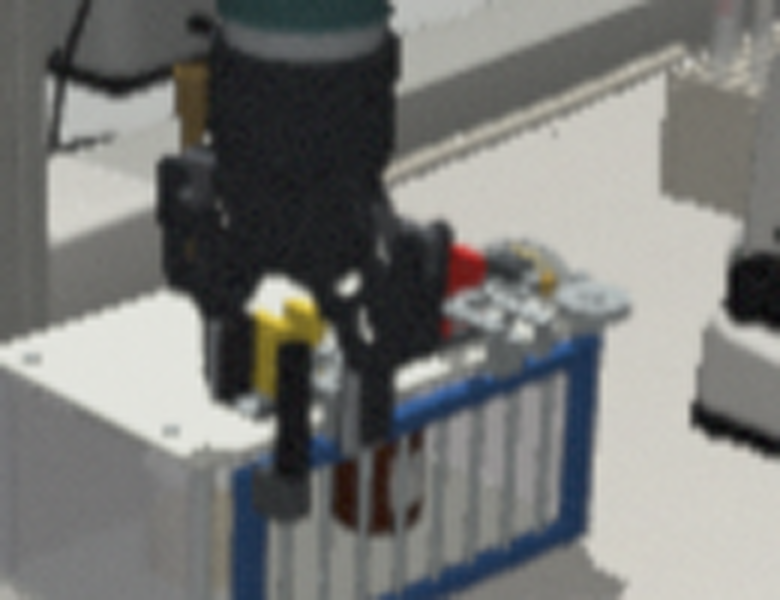

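```bash
python3 -m creep '[{"dp":[0,0.002,0.001],"roll":0,"gripper":0.1},{"dp":[0,0.002,0.001],"roll":0,"gripper":0.1},{"dp":[0,0.002,0.001],"roll":0,"gripper":0.1},{"dp":[0,0.002,0.001],"roll":0,"gripper":0.1},{"dp":[0,0.002,0.001],"roll":0,"gripper":0.1}]' 40; python3 go.py .578 -.078 .138 0
python3 - <<'E'
from h import *
s=bot.camera("scene")
cv2.imwrite("pics/s22.png",cv2.resize(s["color"][110:210,200:330],None,fx=6,fy=6,interpolation=cv2.INTER_CUBIC))
E
```

```text
time: 21.35
eef_pos: [0.5792, -0.0786, 0.1401]
orientation: [1.209, 1.207, -1.208]
wrist_force: [-0.5, -0.4, 6.7]
finger_gap: 0.0151
t 21.35 tcp [ 0.5792 -0.0786  0.1401] yaw 0.0 gap 0.0151 F [-0.5 -0.4  6.7] q [-0.25  0.27 -0.24  1.06 -0.    1.33] tilt [ 0.002 -0.001 -1.   ]
dp [ 0.0021 -0.0012 -0.0006]
roll 0.0
```

View pics/s22.png

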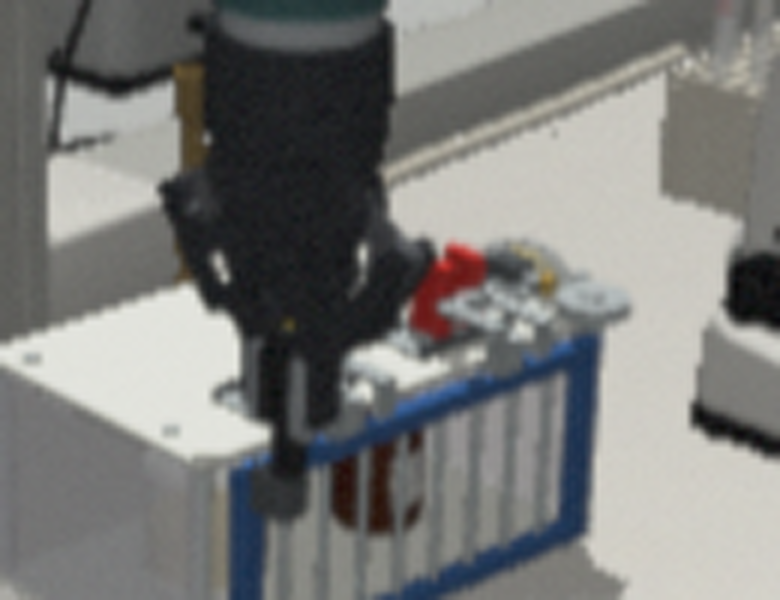

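```bash
python3 -m creep '[{"dp":[0,-0.0076,0.0001],"roll":-2,"gripper":0.1},{"dp":[0,-0.0152,0.0005],"roll":-4,"gripper":0.1},{"dp":[0,-0.0227,0.0012],"roll":-6,"gripper":0.1},{"dp":[0,-0.0303,0.0021],"roll":-8,"gripper":0.1},{"dp":[0,-0.0378,0.0033],"roll":-10,"gripper":0.1}]' 60; python3 go.py
python3 - <<'E'
from h import *
s=bot.camera("scene")
cv2.imwrite("pics/s23.png",cv2.resize(s["color"][110:210,200:330],None,fx=6,fy=6,interpolation=cv2.INTER_CUBIC))
E
```

```text
time: 22.02
eef_pos: [0.5418, -0.0817, 0.1402]
orientation: [1.08, 1.285, -1.076]
wrist_force: [0.6, 1.0, 5.7]
finger_gap: 0.0144
t 22.02 tcp [ 0.5418 -0.0817  0.1402] yaw 10.1 gap 0.0144 F [0.6 1.  5.7] q [-0.27  0.2  -0.32  1.04  0.    1.13] tilt [ 0.003 -0.    -1.   ]
```

View pics/s23.png

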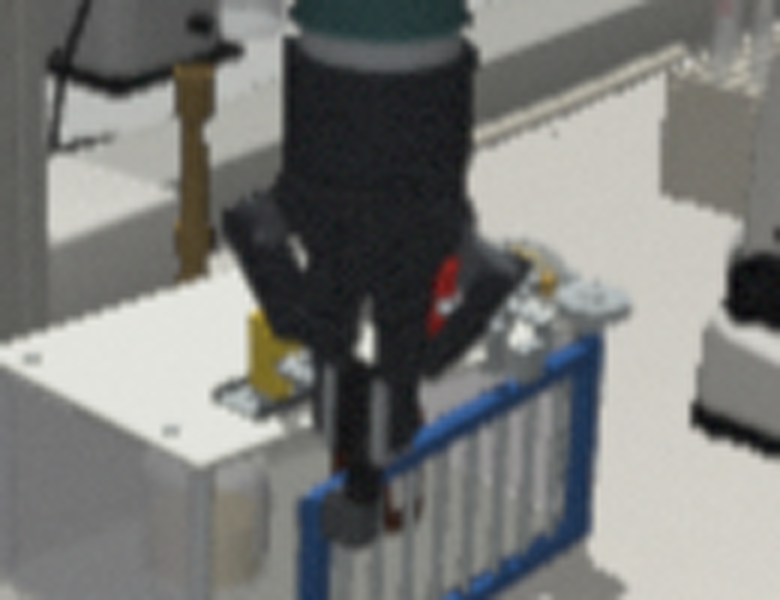

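```bash
for i in 1; do python3 -m creep '[{"dp":[0,-0.0152,0.0005],"roll":-4,"gripper":0.1},{"dp":[0,-0.0303,0.0021],"roll":-8,"gripper":0.1},{"dp":[0,-0.0452,0.0048],"roll":-12,"gripper":0.1},{"dp":[0,-0.06,0.0084],"roll":-16,"gripper":0.1},{"dp":[0,-0.0744,0.0131],"roll":-20,"gripper":0.1}]' 60; done; python3 go.py
```

```text
time: 22.7
eef_pos: [0.4709, -0.1072, 0.1401]
orientation: [0.815, 1.411, -0.81]
wrist_force: [0.3, 1.6, 9.4]
finger_gap: 0.0146
t 22.70 tcp [ 0.4709 -0.1072  0.1401] yaw 30.2 gap 0.0146 F [0.3 1.6 9.4] q [-0.36  0.09 -0.45  1.02  0.    0.68] tilt [ 0.004  0.001 -1.   ]
```

```bash
python3 -m creep '[{"dp":[0,-0.0152,0.0005],"roll":-4,"gripper":0.1},{"dp":[0,-0.0303,0.0021],"roll":-8,"gripper":0.1},{"dp":[0,-0.0452,0.0048],"roll":-12,"gripper":0.1},{"dp":[0,-0.06,0.0084],"roll":-16,"gripper":0.1},{"dp":[0,-0.0744,0.0131],"roll":-20,"gripper":0.1}]' 60;  python3 go.py
python3 - <<'E'
from h import *
s=bot.camera("scene")
cv2.imwrite("pics/s24.png",cv2.resize(s["color"][100:250,200:380],None,fx=4,fy=4,interpolation=cv2.INTER_CUBIC))
E
```

```text
time: 23.32
eef_pos: [0.4124, -0.1561, 0.1401]
orientation: [0.545, 1.499, -0.543]
wrist_force: [-1.1, 2.1, 7.3]
finger_gap: 0.0145
t 23.32 tcp [ 0.4124 -0.1561  0.1401] yaw 50.2 gap 0.0145 F [-1.1  2.1  7.3] q [-0.51  0.02 -0.53  1.02  0.    0.19] tilt [ 0.003  0.    -1.   ]
```

View pics/s24.png

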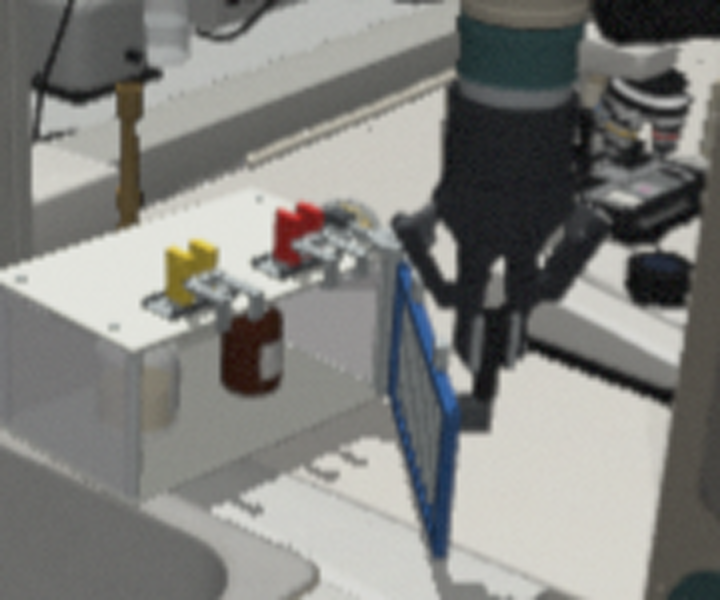

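```bash
python3 -m creep '[{"dp":[0,-0.0152,0.0005],"roll":-4,"gripper":0.1},{"dp":[0,-0.0303,0.0021],"roll":-8,"gripper":0.1},{"dp":[0,-0.0452,0.0048],"roll":-12,"gripper":0.1},{"dp":[0,-0.06,0.0084],"roll":-16,"gripper":0.1},{"dp":[0,-0.0744,0.0131],"roll":-20,"gripper":0.1}]' 60;  python3 go.py; python3 -m creep '[{"dp":[0,-0.0152,0.0005],"roll":-4,"gripper":0.1},{"dp":[0,-0.0303,0.0021],"roll":-8,"gripper":0.1},{"dp":[0,-0.0452,0.0048],"roll":-12,"gripper":0.1},{"dp":[0,-0.06,0.0084],"roll":-16,"gripper":0.1},{"dp":[0,-0.0744,0.0131],"roll":-20,"gripper":0.1}]' 60;  python3 go.py
python3 -m creep '[{"dp":[0,0,0],"roll":0,"gripper":0.1},{"dp":[0,0,0],"roll":0,"gripper":0.1},{"dp":[0,0,0],"roll":0,"gripper":0.1}]'; python3 go.py
python3 - <<'E'
from h import *
s=bot.camera("scene")
cv2.imwrite("pics/s25.png",cv2.resize(s["color"],(800,600),interpolation=cv2.INTER_CUBIC))
p=np.array(bot.read_state()["eef_pos"])[:2]-[.5776,-.2962]; print(np.hypot(*p), np.arctan2(p[1],p[0])%(2*np.pi)-np.radians(89.6))
E
```

```text
time: 24.0
eef_pos: [0.3747, -0.2217, 0.1401]
orientation: [0.272, 1.551, -0.271]
wrist_force: [0.3, 3.0, 6.7]
finger_gap: 0.0148
t 24.00 tcp [ 0.3747 -0.2217  0.1401] yaw 70.2 gap 0.0148 F [0.3 3.  6.7] q [-0.68  0.01 -0.54  1.02  0.   -0.34] tilt [ 0.003  0.    -1.   ]
time: 24.62
eef_pos: [0.3617, -0.2962, 0.1401]
orientation: [-0.002, 1.568, 0.003]
wrist_force: [0.1, 3.3, 7.7]
finger_gap: 0.0147
t 24.62 tcp [ 0.3617 -0.2962  0.1401] yaw 90.2 gap 0.0147 F [0.1 3.3 7.7] q [-0.83  0.07 -0.48  1.02  0.   -0.83] tilt [ 0.003  0.    -1.   ]
time: 25.0
eef_pos: [0.3617, -0.2959, 0.1401]
orientation: [-0.001, 1.569, 0.0]
wrist_force: [0.4, 2.9, 8.5]
finger_gap: 0.0147
t 25.00 tcp [ 0.3617 -0.2959  0.1401] yaw 90.0 gap 0.0147 F [0.4 2.9 8.5] q [-0.83  0.07 -0.48  1.02  0.   -0.83] tilt [ 0.002 -0.    -1.   ]
0.21583221154873966 1.5765508102023422
```

View pics/s25.png

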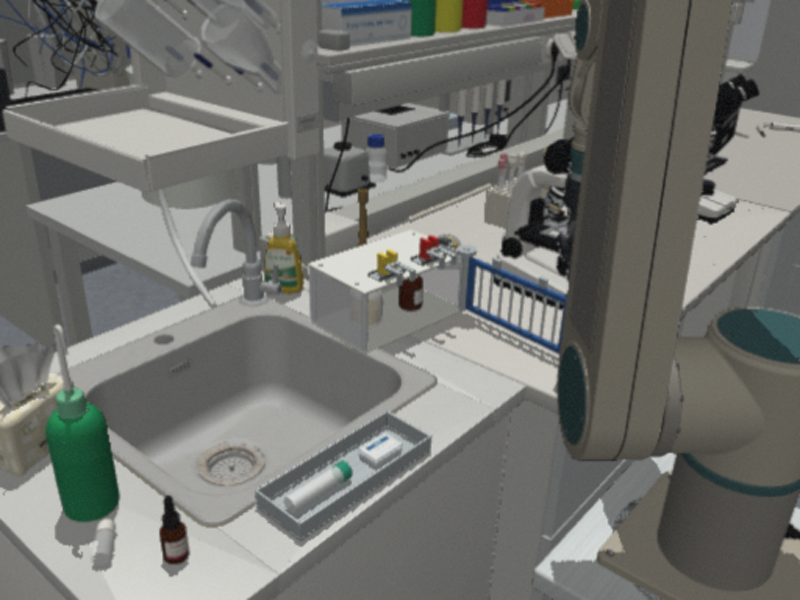

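Run:
```python
from h import *
st=bot.read_state(); print(st["time"],np.round(st["dq"],4),st["finger_gap"])
print(bot.close_job())
```

```text
25.05 [ 0.0021 -0.0002  0.0001 -0.0011  0.0007  0.0025] 0.014333839071658933
the job is handed in; nothing more can be done
None
```

I handed in the job at 25 s. The gate is open and the gripper is still holding the black post.

1. **Clearing the way:** I put the tube and then the slide box into the steel tray and let go. The last picture shows both lying inside its walls.
2. **Catches:** I squeezed the red catch fully, then the yellow. The finger gaps read 24.8 and 25.6 mm. My gap readings ran 1 to 2.5 mm low on parts of known size, so these fit the 28 mm of a fully squeezed catch. In the pictures each tab had moved about 8 mm.
3. **Gate:** I pulled the post along its arc past the detent and stopped. The angle worked out from the tool position is about 1.58 rad, so roughly square to the carrier. The arm was at rest with the fingers holding the post at a 60 N grip setting (gap about 14.5 mm).

In the last picture both bottles still stand in the carrier; I checked that by eye only.

The carrier's angle came out between -6.0° and -7.6° in the two cameras. I used -6.7°, and the post's path on the arc matched it, with the radius at 216–217 mm. No check failed.

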